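Unload and reload the rotary battery tester

TASK

Take the tested battery pack out of the load bay of the rotary tester and lay it flat in the tray, and load every pack lying on the bench into the tester, each in a nest of its own with the contact end towards the column: open the lock collar on the column fully, put a pack in at the load bay, push the dial round to its next detent by a rim post, and go on so until every pack lies flat in its nest under a probe head. Then, with the dial at rest in its detent, turn the collar back fully to its locked mark. Leave everything else on the bench where it is.

Things in the scene. Friction and masses are not known exactly. Their poses are not given: they have to be found in the camera images.
- tester: Rotary battery tester, a fixed machine; origin on the dial's axis at bench height, x axis pointing from the load bay to the column and on to the back, z up. A round aluminium dial, 280 mm across, top face 45 mm above the bench, turns about a fixed upright column. It stands in varying places, turned up to 0.3 rad
- load_bay (a point): Centre of the floor (45 mm above the bench) of the nest at the load bay, the only station open above, 88 mm from the axis on the tester's -x side; axes as the tester. At the other three stations a probe head hangs 8 mm above the packs
- hub (a point): Point on the dial's axis, 45 mm above the bench; axes as the tester. From here up: dial boss 84 mm across to 63 mm above the bench, fixed column 42 mm across, fixed plate 100 mm across with three arms over the stations with heads (28 mm wide, to 86 mm from the axis, 105 to 117 mm above the bench), then the lock collar
- dial (a joint): Angle of the dial, rad, anticlockwise from above, 0 at the start, endless. A sprung roller gives a detent at every multiple of pi/2: about 5 N at a post brings it out, past half way it draws itself into the next. Turns only with the collar open
- post1 (a point): upright steel push post on the dial's rim, turning with the dial: 12 mm across, 30 mm tall (45 to 75 mm above the bench), 128 mm from the axis, half-way (45 degrees) between two nests. The point is its centre, half-way up
- post2 (a point): As post1. The dial's four nests lie 90 degrees apart, half-way between posts, long side pointing to the axis, centre 88 mm from it
- post3 (a point): As post1. Each nest is a flat place between black stops 8 mm high (an end stop at each end, a short guide at each corner) with 2.5 mm of play round a pack; its long sides are open over the middle 58 mm, so that fingers pass
- post4 (a point): As post1
- collar (a joint): Angle of the lock collar, rad: 0 = locked, lever over the long black line on the fixed plate; 1.2 = open, lever over the two black dots. Grows anticlockwise from above, end stops at both, stiff (0.1 N m), stays where it is left. Below about 0.8 it holds a lock pin down in the dial, which enters only in a detent
- collar_grip (a point): On the dial's axis, 143 mm above the bench: centre of the knurled steel lock collar, a ring 54 mm across from 121 to 159 mm above the bench, free above and around except for its own lever. Axes turn with the collar
- lever_tip (a point): On the collar's lever, 52 mm from the axis, 143 mm above the bench; the lever is a level bar 12 mm wide and 12 mm high, from the ring out to 57 mm from the axis
- probe_right (a point): Tips of the spring probes of a probe head (black block 34 mm wide, underside 83 mm above the bench): 64 mm from the axis, 77 mm above the bench; the contacts of a rightly loaded pack stop just below. Axes as the tester. Station on the tester's -y side: one step anticlockwise brings the load bay's nest here
- probe_back (a point): Tips of the spring probes of a probe head (black block 34 mm wide, underside 83 mm above the bench): 64 mm from the axis, 77 mm above the bench; the contacts of a rightly loaded pack stop just below. Axes as the tester. Station opposite the load bay
- probe_left (a point): Tips of the spring probes of a probe head (black block 34 mm wide, underside 83 mm above the bench): 64 mm from the axis, 77 mm above the bench; the contacts of a rightly loaded pack stop just below. Axes as the tester. Station on the tester's +y side
- pack1_mid (a point): Battery pack, 71 x 38 x 30 mm, about 0.15 kg, lying flat: grey plastic with a black end cap that has three brass contact strips on top, their middle 24 mm from the pack's centre. The point is the centre, half-way up; x axis along its length towards the contact end, z up. To be tested: two or three of these lie on the bench
- pack2_mid (a point): Battery pack, 71 x 38 x 30 mm, about 0.15 kg, lying flat: grey plastic with a black end cap that has three brass contact strips on top, their middle 24 mm from the pack's centre. The point is the centre, half-way up; x axis along its length towards the contact end, z up. To be tested: two or three of these lie on the bench
- pack3_mid (a point): Battery pack, 71 x 38 x 30 mm, about 0.15 kg, lying flat: grey plastic with a black end cap that has three brass contact strips on top, their middle 24 mm from the pack's centre. The point is the centre, half-way up; x axis along its length towards the contact end, z up. To be tested: two or three of these lie on the bench
- pack0_mid (a point): The tested battery pack, just like the others; at the start it is the one sitting in the nest at the load bay. The point is its centre, half-way up; x axis along its length towards the contact end
- tray_floor (a point): Centre of the inner floor (4 mm above the bench) of the empty shallow grey tray for tested packs: 160 x 130 mm outside, walls 4 mm thick, 22 mm high; x axis along its long side, z up. It stands at the far left or far right
- adapter: bystander: black mains adapter brick, 92 x 40 x 28 mm, rounded, with a short stub of cord at each end and a paper label; longer than a battery pack and without brass contacts. Origin at the centre of its underside. It may lie in any of the places where packs lie
- spool: bystander: reel of solder standing on its flange, 62 mm across, 32 mm high; origin at the centre of its underside
- board: bystander: small green circuit board with parts on it, 85 x 55 mm, 16 mm high; origin at the centre of its underside
- driver: bystander: screwdriver lying down, 170 mm long; origin about the middle of its underside
- flux: bystander: small jar with a white cap, 40 mm across, 55 mm high; origin at the centre of its underside
Things that resemble listed ones, but are neither listed nor needed, are in the scene too. What is shaped like the part that bears pack1_mid but red is not meant.

How it is judged (in metres and radians):
On the way, in this order (a step that is already met when the one before it is completed fails the run):
1. the lock collar is turned fully to its open mark (value of joint collar above 1.05 rad), for 0.2 s.
2. every pack lies flat in a nest under a probe head, contact end under the probes, the dial at rest, the collar not yet locked (((x of probe_right in the frame of pack1_mid between 0.017 and 0.031 m and y of probe_right in the frame of pack1_mid between -0.007 and 0.007 m) or (x of probe_back in the frame of pack1_mid between 0.017 and 0.031 m and y of probe_back in the frame of pack1_mid between -0.007 and 0.007 m) or (x of probe_left in the frame of pack1_mid between 0.017 and 0.031 m and y of probe_left in the frame of pack1_mid between -0.007 and 0.007 m)) and height (world z) of pack1_mid between 0.055 and 0.064 m and angle between each of pack1_mid, pack2_mid, pack3_mid's own z axis and vertical below 0.09 rad and ((x of probe_right in the frame of pack2_mid between 0.017 and 0.031 m and y of probe_right in the frame of pack2_mid between -0.007 and 0.007 m) or (x of probe_back in the frame of pack2_mid between 0.017 and 0.031 m and y of probe_back in the frame of pack2_mid between -0.007 and 0.007 m) or (x of probe_left in the frame of pack2_mid between 0.017 and 0.031 m and y of probe_left in the frame of pack2_mid between -0.007 and 0.007 m)) and height (world z) of pack2_mid between 0.055 and 0.064 m and ((x of probe_right in the frame of pack3_mid between 0.017 and 0.031 m and y of probe_right in the frame of pack3_mid between -0.007 and 0.007 m) or (x of probe_back in the frame of pack3_mid between 0.017 and 0.031 m and y of probe_back in the frame of pack3_mid between -0.007 and 0.007 m) or (x of probe_left in the frame of pack3_mid between 0.017 and 0.031 m and y of probe_left in the frame of pack3_mid between -0.007 and 0.007 m)) and height (world z) of pack3_mid between 0.055 and 0.064 m and velocity of joint dial between -0.05 and 0.05 rad/s and value of joint collar above 0.85 rad), for 0.3 s.
3. the collar is turned back to its locked mark (value of joint collar below 0.12 rad), for 0.2 s.
At the end, for the whole second after the job is handed in: the tested pack lies flat and at rest inside the tray; every pack present lies flat and at rest in a nest under one of the three probe heads, the middle of its contacts within 7 mm (along and across the pack) of the probes; the dial is at rest; the collar is within 0.12 rad of its locked mark (x of pack0_mid in the frame of tray_floor between -0.062 and 0.062 m and y of pack0_mid in the frame of tray_floor between -0.05 and 0.05 m and z of pack0_mid in the frame of tray_floor below 0.022 m and angle between pack0_mid's own z axis and vertical below 0.12 rad and ((x of probe_right in the frame of pack1_mid between 0.017 and 0.031 m and y of probe_right in the frame of pack1_mid between -0.007 and 0.007 m) or (x of probe_back in the frame of pack1_mid between 0.017 and 0.031 m and y of probe_back in the frame of pack1_mid between -0.007 and 0.007 m) or (x of probe_left in the frame of pack1_mid between 0.017 and 0.031 m and y of probe_left in the frame of pack1_mid between -0.007 and 0.007 m)) and height (world z) of pack1_mid between 0.055 and 0.064 m and angle between each of pack1_mid, pack2_mid, pack3_mid's own z axis and vertical below 0.09 rad and ((x of probe_right in the frame of pack2_mid between 0.017 and 0.031 m and y of probe_right in the frame of pack2_mid between -0.007 and 0.007 m) or (x of probe_back in the frame of pack2_mid between 0.017 and 0.031 m and y of probe_back in the frame of pack2_mid between -0.007 and 0.007 m) or (x of probe_left in the frame of pack2_mid between 0.017 and 0.031 m and y of probe_left in the frame of pack2_mid between -0.007 and 0.007 m)) and height (world z) of pack2_mid between 0.055 and 0.064 m and ((x of probe_right in the frame of pack3_mid between 0.017 and 0.031 m and y of probe_right in the frame of pack3_mid between -0.007 and 0.007 m) or (x of probe_back in the frame of pack3_mid between 0.017 and 0.031 m and y of probe_back in the frame of pack3_mid between -0.007 and 0.007 m) or (x of probe_left in the frame of pack3_mid between 0.017 and 0.031 m and y of probe_left in the frame of pack3_mid between -0.007 and 0.007 m)) and height (world z) of pack3_mid between 0.055 and 0.064 m and velocity of joint dial between -0.05 and 0.05 rad/s and value of joint collar below 0.12 rad and linear speed of each of pack0, pack1, pack2, pack3 below 0.02 m/s); the robot touches nothing.
It fails at once if a bystander (adapter, solder reel, circuit board, screwdriver or jar) moved more than 50 mm (distance of any of adapter, spool, board, driver, flux from where it was at the start of the episode above 0.05 m).
Of pack1, pack2, pack3 only 2 to 3 are there at a start; the rules pass over those that are not, and their reading is None.
At some moment in a run one of pack1, pack2, pack3 may be knocked a few centimetres aside while the robot is not near it.
Once in a run the grip may slacken for a moment while it holds something.
It also fails if it takes over 210 s, if anything falls off the work surface, if the arm or the gripper's body presses on something with over 40 N, if the wrist force passes 120 N, or if a joint passes its speed limit or range.

ROBOT

A 6-joint arm with a two-finger parallel gripper is mounted at the origin on the work surface. World frame = base frame: x ahead of the robot, y to its left, z up, the work surface at z = 0. Lengths are in mm, angles in degrees, forces in N, time in s.
With the tool pointing down it reaches from about 300 to 875 mm from the base axis. Payload 6.4 kg.
Tool frame: the origin (TCP) lies between the finger pads; the fingertips stand 14 mm ahead of it and the grasp point (between the pads) lies 5 mm behind it (tip_reach is the distance from the TCP to the fingertips, in mm); z points along the fingers, y is the line along which they close (so a half turn about z gives the same grasp; the last joint's range is limited). The gripper opens to 85 mm and grips with 20 to 120 N. Pads are 22 mm wide; open, the fingers measure 114 mm over their backs; the gripper's body (76 mm by 85 mm) begins 54 mm behind the grasp point. The pads swing forward as they close: fully open they stand 13 mm farther back than shut.
Start: joints at [63.467, 10.359, 92.074, -0, 77.567, -11.82], TCP at [146.03, 556.162, 245.288] pointing down, gripper open.
Joint ranges: [-171.53, 171.53], [-51.25, 118.39], [17.06, 147.69], [-65.23, 245.23], [0, 150.52], [-178.68, 178.68]. Speed limits (degrees/s): [147.25, 147.25, 172.46, 180, 180, 180].

INTERFACE

Orientations are given as a 3x3 rotation matrix whose columns are the frame's x, y, z axes.
In Python, from rig import get_obs, get_image, hand_in, find_in, tip_of, tip_reach gives the robot as it stands. The module is installed in compiled form; this text tells all that it offers.
- The arm moves only by the shell command python3 -m handwheel 'ROWS'. ROWS is JSON, a list of rows, each a list of 7 numbers: the shift along the tool's x, y, z in cm, then the turn, a rotation vector about the tool's x, y, z in rad, then the closure, from -1 (fully open) to 1 (shut). In form: [[x, y, z, ax, ay, az, gripper], ...]. A call has 1 to 8 rows; each row shifts and turns the commanded pose from where the row before left it, along the tool's axes as they then stand; what a row does not reach is not made up. A row lasts 1/8 s, in which the tool goes at most 62.5 mm and 10.7 degrees, less where a joint would pass 70% of its speed; a pose out of reach is approached as far as the arm can. A call with a gripper value outside its range is refused whole. The fingers move at their own pace and stop on an object; the grip force is fixed at half the most. Time passes only in rows, so rows that do not move let the fingers close. It gives the time, the measured TCP pose, the force, the opening and the grip force at its end, in the units of the state.
- get_obs(): the state, without advancing time (a new reading comes with each control period).
- get_image(name): name is "scene" or "top" or "wrist"; returns a dict with "pixels" (480x640x3 uint8, red, green, blue), "fov_y" (degrees; the focal length in pixels is half the picture's height over the tangent of half this angle, whatever the lens; pixels are square), "cx", "cy" (the principal point, pixels), "R" (3x3) and "t" (3): a world point X has camera coordinates R X + t. Camera axes: x right, y down, z forward; pixel columns grow to the right and rows downward; lengths in mm; the calibration is good to about 2 mm. A picture is of the moment at which its call begins. There is no depth.
- hand_in(): hands the job in; it is judged then, once.
Trained networks look in the newest picture that a camera, given by its name, has taken for a name from the list of things; names that differ only in an ending like _2 or _b are one class to them, and where a whole thing is asked for, a point or a joint stands for the part that bears it (a point fixed in the world has none). Each returns a list of dicts, best first, with "score" (0 to 1); they miss things now and then, are a little off and sometimes report something else, mostly with a low value. They report only what shows in the picture. A call takes as long as a camera call. They do not tell look-alikes from the thing itself.
- find_in(camera, label): "point" ([x, y, z] in mm, in world coordinates, good to about 4 mm: the middle of the surface that is visible of it).
- tip_of(camera, label): "point" ([x, y, z] in mm, in world coordinates, good to about 4 mm: a listed point, or the origin of a listed thing).
The state is a dict: "t": time; "joint_positions": joint angles; "qvel": joint speeds; "effort": joint torques, N m; "tcp_pos": TCP position; "tool_rot": TCP orientation; "force": force on the tool from outside, world axes, zero at the start; "torque": the same for the moment, N m; "finger_gap": opening from 0.0 (shut) to 1.0 (fully open); "grasp_force": force on a finger pad.
Only numpy, scipy, OpenCV 4.12 (cv2) and the standard library are available. Lean on these libraries where they do the work, as an engineer would, in place of code of your own. Each camera call takes 0.05 s, during which the arm holds its last target. There are 200 camera calls.

## Working session

There is one attempt and no reset: what is moved stays moved. The work goes in short steps, Python scripts to look and compute and a shell command to move; the robot and the scene stay as the last step left them, time stands still between calls to the robot, and variables do not carry over. Pictures are saved under pics/ and viewed, at most 14 in all, crops included, and the job is handed in when it is done.

```bash
mkdir -p pics
cat > h.py <<'E'
import numpy as np, cv2
from rig import *
def snap(cam,fn,crop=None,scale=1):
    im=get_image(cam); p=im["pixels"][:,:,::-1].copy()
    if crop: x0,y0,x1,y1=crop; p=p[y0:y1,x0:x1]
    if scale!=1: p=cv2.resize(p,None,fx=scale,fy=scale,interpolation=cv2.INTER_CUBIC)
    cv2.imwrite("pics/"+fn,p); return im
def proj(im,X):
    f=240/np.tan(np.radians(im["fov_y"]/2)); c=np.array(im["R"])@np.array(X,float)+np.array(im["t"])
    return np.array([im["cx"]+f*c[0]/c[2], im["cy"]+f*c[1]/c[2]])
def back(im,u,v,z):
    f=240/np.tan(np.radians(im["fov_y"]/2)); R=np.array(im["R"]);t=np.array(im["t"])
    d=R.T@np.array([(u-im["cx"])/f,(v-im["cy"])/f,1]); o=-R.T@t
    return o+d*(z-o[2])/d[2]
def show(cam,labels,f=tip_of,n=4,ms=0.2):
    for l in labels:
        print(cam,l,[(np.round(r["point"]).astype(int).tolist(),round(r["score"],2)) for r in f(cam,l)[:n] if r["score"]>ms])
E
python3 - <<'E'
from h import *
snap("scene","s0.png"); im=snap("top","t0.png")
L=["tester","load_bay","hub","post1","lever_tip","collar_grip","probe_right","probe_back","probe_left","pack1_mid","pack0_mid","tray_floor","adapter","spool","board","driver","flux"]
show("top",L)
o=get_obs();print(o["tool_rot"],o["t"])
E
```

```text
top tester [([592, -30, 2], 0.67)]
top load_bay [([503, -24, 46], 0.64), ([630, -300, 14], 0.56)]
top hub [([589, -32, 42], 0.71)]
top post1 [([508, 70, 62], 0.84), ([690, 51, 60], 0.79), ([490, -110, 61], 0.71), ([664, -136, 57], 0.68)]
top lever_tip [([630, -63, 144], 0.81)]
top collar_grip [([587, -29, 146], 0.76)]
top probe_right [([583, -95, 78], 0.64)]
top probe_back [([655, -34, 77], 0.79)]
top probe_left [([595, 30, 74], 0.8)]
top pack1_mid [([603, 311, 16], 0.87), ([742, 303, 13], 0.58), ([501, -22, 45], 0.44), ([501, -21, 57], 0.26)]
top pack0_mid [([504, -21, 58], 0.98), ([488, -110, 60], 0.73)]
top tray_floor [([527, -445, 3], 0.89)]
top adapter [([606, 313, 17], 0.63), ([467, 238, -1], 0.61), ([674, 415, 0], 0.33)]
top spool [([503, 442, 3], 0.66)]
top board [([678, 410, -1], 0.84), ([596, 29, 76], 0.58)]
top driver [([347, 478, -1], 0.83)]
top flux [([676, -410, 1], 0.57)]
[[-9.67213383e-01  2.53965099e-01  1.45361703e-05]
 [ 2.53965099e-01  9.67213383e-01  9.11179312e-07]
 [-1.38281707e-05  4.57298475e-06 -1.00000000e+00]] 0.95
```

View pics/t0.png

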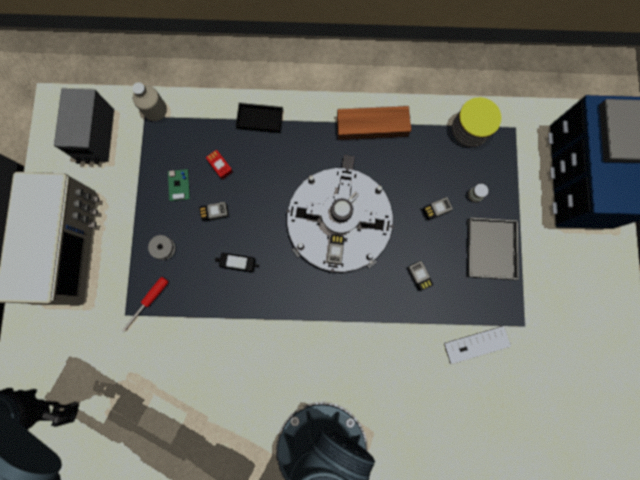

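View pics/s0.png

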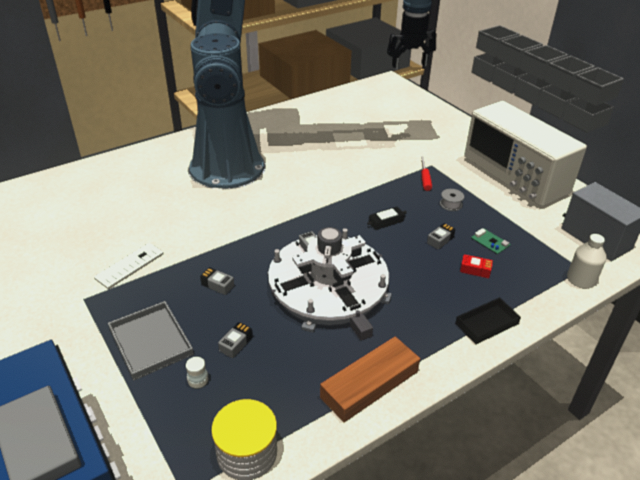

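The top view shows three packs, at pixels (214,211), (438,207) and (420,275). A red look-alike lies at (219,164) and the adapter at (237,262). The tested pack is in the load bay at (336,248), and the tray is at the right, at (493,248). I'll go over the tester for a closer wrist view.

```bash
cat >> h.py <<'E'
def yaw():
    r=np.array(get_obs()["tool_rot"]); return np.degrees(np.arctan2(r[1,1],r[0,1]))
def to(x,y,z,yw=None):
    "shift in tool axes (cm) made before the turn; turn (rad about tool z)"
    o=get_obs(); R=np.array(o["tool_rot"]); p=np.array(o["tcp_pos"])
    d=R.T@(np.array([x,y,z])-p)/10
    dy=0 if yw is None else (yw-yaw()+180)%360-180
    print("shift cm",np.round(d,2),"rows>=",int(np.ceil(np.linalg.norm(d)/6)),"| az",round(-np.radians(dy),3),"rows>=",int(np.ceil(abs(dy)/10.3)))
def st():
    o=get_obs(); print("t",round(o["t"],2),"tcp",np.round(o["tcp_pos"],1),"yaw",round(yaw(),1),"tilt",round(np.degrees(np.arccos(-o["tool_rot"][2][2])),2),"F",np.round(o["force"],1),"gap",round(o["finger_gap"],3),"gf",np.round(o["grasp_force"],1),"j",np.round(o["joint_positions"],0))
E
python3 - <<'E'
from h import *
im=get_image("wrist"); R=np.array(im["R"]); t=np.array(im["t"]); c=-R.T@t
o=get_obs(); T=np.array(o["tool_rot"])
print("cam in tool",T.T@(c-np.array(o["tcp_pos"])),"cam axes in tool\n",np.round(T.T@R.T,3),im["fov_y"])
print("tip",tip_reach() if callable(tip_reach) else tip_reach)
for u,v in [(214,211),(438,207),(420,275),(336,248)]:pass
to(520,-30,320,52)
st()
E
```

```text
cam in tool [  65.63819205   -1.33541003 -129.47335801] cam axes in tool
 [[-0.    -0.965 -0.264]
 [ 1.    -0.001  0.   ]
 [-0.    -0.264  0.965]] 58.345926048854615
tip 14.0
shift cm [-51.06 -47.19  -7.47] rows>= 12 | az 0.406 rows>= 3
t 1.0 tcp [146.  556.2 245.3] yaw 75.3 tilt 0.0 F [ 0.9  0.9 -0.2] gap 0.997 gf 0.0 j [ 63.  10.  92.   0.  78. -12.]
```

```bash
python3 -m handwheel '[[-4.25,-3.93,-0.62,0,0,0,-1],[-4.25,-3.93,-0.62,0,0,0,-1],[-4.25,-3.93,-0.62,0,0,0,-1],[-4.25,-3.93,-0.62,0,0,0,-1],[-4.25,-3.93,-0.62,0,0,0,-1],[-4.25,-3.93,-0.62,0,0,0,-1]]' >/dev/null
python3 -m handwheel '[[-4.25,-3.93,-0.62,0,0,0,-1],[-4.25,-3.93,-0.62,0,0,0,-1],[-4.25,-3.93,-0.62,0,0,0,-1],[-4.25,-3.93,-0.62,0,0,0,-1],[-4.25,-3.93,-0.62,0,0,0,-1],[-4.25,-3.93,-0.62,0,0,0,-1]]' >/dev/null
python3 -m handwheel '[[0,0,0,0,0,0.1,-1],[0,0,0,0,0,0.1,-1],[0,0,0,0,0,0.1,-1],[0,0,0,0,0,0.106,-1],[0,0,0,0,0,0,-1]]'
python3 - <<'E'
from h import *
st(); im=snap("wrist","w1.png")
show("wrist",["tester","load_bay","hub","post1","lever_tip","collar_grip","probe_right","probe_back","probe_left","pack0_mid"])
E
```

```text
t: 3.12
tcp_pos: [519.5, -29.5, 319.7]
tool_rot: [[-0.789, 0.615, 0.0], [0.615, 0.789, -0.0], [-0.0, 0.0, -1.0]]
force: [-0.3, -0.4, 0.1]
finger_gap: 0.999
grasp_force: 0.0
t 3.12 tcp [519.5 -29.5 319.7] yaw 52.1 tilt 0.0 F [-0.3 -0.4  0.1] gap 0.999 gf 0.0 j [-16.   0.  95.  -0.  85. -68.]
wrist tester [([593, -34, 1], 0.97)]
wrist load_bay []
wrist hub []
wrist post1 [([508, 67, 59], 0.92), ([691, 48, 61], 0.9), ([487, -114, 59], 0.82), ([665, -136, 59], 0.76)]
wrist lever_tip [([630, -64, 137], 0.91)]
wrist collar_grip [([588, -30, 140], 0.69)]
wrist probe_right [([581, -94, 80], 0.82)]
wrist probe_back [([581, -95, 82], 0.69)]
wrist probe_left [([595, 28, 81], 0.95), ([581, -95, 80], 0.69), ([628, -68, 134], 0.62)]
wrist pack0_mid [([501, -21, 60], 0.59)]
```

View pics/w1.png

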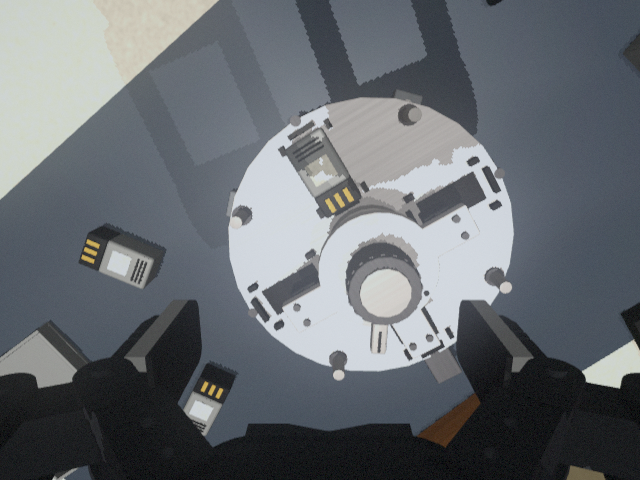

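The wrist view shows pack0 at (322,172) with its contacts towards the column. The collar top is at about (390,293) and the lever points down-image, to (379,340). Two of the packs are at (120,255) and (210,400). The posts and probes give an axis of about (588,-32.5), tester yaw about -6.6° and lever at about -37°. Now I'll check the collar centre.

Run:
```python
from h import *
im=get_image("wrist"); g=cv2.cvtColor(im["pixels"],cv2.COLOR_RGB2GRAY)
c=cv2.HoughCircles(cv2.medianBlur(g,3)[240:350,320:450],cv2.HOUGH_GRADIENT,1,20,param1=120,param2=15,minRadius=22,maxRadius=42)
for x,y,r in c[0][:4]: print(x+320,y+240,r,back(im,x+320,y+240,159))
for z in (121,159): print(z,proj(im,[588,-32.5,z]),proj(im,[588+27,-32.5,z])-proj(im,[588,-32.5,z]))
for a in (83.4,-6.6,-96.6,173.4):
  for b in (45,): print(proj(im,[588+128*np.cos(np.radians(a+b)),-32.5+128*np.sin(np.radians(a+b)),75]).round(),end=' ')
to(588,-32,142,53); to(588,-32,200,53)
```

```text
386.5 296.5 39.2 [593.45658835 -34.57023405 159.        ]
379.5 277.5 35.9 [578.39679007 -29.86758197 159.        ]
408.5 342.5 31.3 [633.8745303  -43.46816525 159.        ]
121 [378.50861144 271.18865318] [19.38399276 24.32969091]
159 [384.39251603 289.38131642] [21.51819367 26.81725054]
[413. 112.] [505. 284.] [339. 373.] [235. 222.] shift cm [-5.55  4.02 17.77] rows>= 4 | az -0.017 rows>= 1
shift cm [-5.55  4.02 11.97] rows>= 3 | az -0.017 rows>= 1
```

```bash
python3 -m handwheel '[[-1.92,1.36,4,0,0,0,-1],[-1.92,1.36,4,0,0,0,-1],[-1.93,1.34,4,0,0,0,-1],[0,0,3,0,0,0,-1],[0,0,2.8,0,0,0,-1],[0,0,0,0,0,0,0.4],[0,0,0,0,0,0,1],[0,0,0,0,0,0,1]]' >/dev/null
python3 -m handwheel '[[0,0,0,0,0,0,1],[0,0,0,0,0,0,1],[0,0,0,0,0,0,1]]'
python3 -c "from h import *;st()"
```

```text
t: 5.1
tcp_pos: [590.6, -33.1, 143.0]
tool_rot: [[-0.788, 0.615, 0.002], [0.615, 0.788, -0.0], [-0.002, 0.001, -1.0]]
force: [-3.0, 1.1, 6.3]
finger_gap: 0.616
grasp_force: 65.4
t 5.1 tcp [590.6 -33.1 143. ] yaw 52.0 tilt 0.1 F [-3.   1.1  6.3] gap 0.616 gf 65.4 j [-15.  19.  95.   0.  67. -67.]
```

```bash
python3 -m handwheel '[[0,0,0,0,0,-0.125,1],[0,0,0,0,0,-0.125,1],[0,0,0,0,0,-0.125,1],[0,0,0,0,0,-0.125,1],[0,0,0,0,0,-0.125,1],[0,0,0,0,0,-0.125,1]]' 
python3 -m handwheel '[[0,0,0,0,0,-0.125,1],[0,0,0,0,0,-0.125,1],[0,0,0,0,0,-0.125,1],[0,0,0,0,0,-0.125,1],[0,0,0,0,0,-0.03,1],[0,0,0,0,0,0,1],[0,0,0,0,0,0,1]]'
python3 -c "from h import *;st();print(get_obs()['torque'])"
```

```text
t: 5.85
tcp_pos: [591.1, -31.5, 143.0]
tool_rot: [[-0.996, -0.091, 0.003], [-0.091, 0.996, 0.002], [-0.003, 0.002, -1.0]]
force: [-0.5, 8.1, 5.8]
finger_gap: 0.613
grasp_force: 65.9
t: 6.72
tcp_pos: [592.7, -28.9, 143.1]
tool_rot: [[-0.816, -0.578, 0.007], [-0.577, 0.816, 0.007], [-0.01, 0.002, -1.0]]
force: [7.6, 16.4, 1.3]
finger_gap: 0.613
grasp_force: 65.6
t 6.72 tcp [592.7 -28.9 143.1] yaw 125.3 tilt 0.55 F [ 7.6 16.4  1.3] gap 0.613 gf 65.6 j [ -14.   19.   95.    1.   67. -140.]
[ 2.82874458 -1.18530572 -0.87341978]
```

```bash
python3 -m handwheel '[[0,0,0,0,0,0,-1],[0,0,0,0,0,0,-1],[0,0,0,0,0,0,-1],[0,0,-4,0,0,0,-1],[0,0,-4,0,0,0,-1],[0,0,-4,0,0,0,-1],[0,0,-4,0,0,0,-1]]' >/dev/null
python3 -m handwheel '[[0,0,0,0,0,0.15,-1],[0,0,0,0,0,0.15,-1],[0,0,0,0,0,0.15,-1],[0,0,0,0,0,0.15,-1],[0,0,0,0,0,0.13,-1],[4,0,0,0,0,0,-1],[4,0,0,0,0,0,-1],[0,0,0,0,0,0,-1]]' >/dev/null
python3 - <<'E'
from h import *
st(); im=snap("wrist","w2.png")
show("wrist",["post1","lever_tip","collar_grip","probe_right","probe_left","pack0_mid","load_bay"])
C=np.array([588.8,-31.7])
for X in ([501.4,-21.6,75],[588.8,-31.7,159]): print(proj(im,X))
to(498,-21.2,80,83.4)
E
```

```text
t 8.6 tcp [508.7 -23.8 301.7] yaw 83.5 tilt 0.02 F [0.4 0.2 0.4] gap 1.0 gf 0.0 j [ -16.   -1.   97.   -0.   83. -100.]
wrist post1 [([687, 47, 61], 0.78), ([509, 67, 58], 0.6), ([666, -131, 60], 0.6)]
wrist lever_tip [([632, -6, 136], 0.83)]
wrist collar_grip [([586, -32, 141], 0.68)]
wrist probe_right []
wrist probe_left [([592, 29, 80], 0.73)]
wrist pack0_mid [([504, -24, 57], 0.91)]
wrist load_bay []
[331.89104078 188.87632575]
[332.40440763 332.9950238 ]
shift cm [ 1.32  0.15 22.15] rows>= 4 | az 0.002 rows>= 1
```

View pics/w2.png

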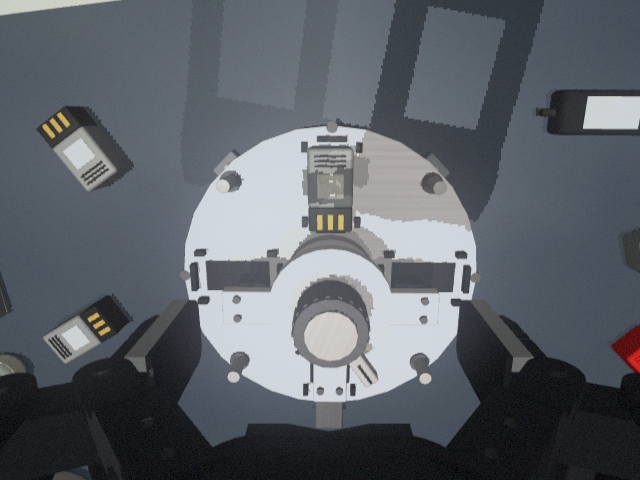

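Lever now at about +31°, so the collar is open. Pack0 is at (331,188), where I predicted it. Next: grasp it.

```bash
python3 -m handwheel '[[0.66,0.08,5.5,0,0,0,-1],[0.66,0.08,5.5,0,0,0,-1],[0,0,5.5,0,0,0,-1],[0,0,5,0,0,0,-1],[0,0,2.37,0,0,0,-1],[0,0,0,0,0,0,1],[0,0,0,0,0,0,1],[0,0,0,0,0,0,1]]' 
python3 -m handwheel '[[0,0,0,0,0,0,1],[0,0,0,0,0,0,1],[0,0,-2,0,0,0,1],[0,0,-5,0,0,0,1],[0,0,-5,0,0,0,1]]'
python3 - <<'E'
from h import *
st(); im=get_image("top")
show("top",["tray_floor","pack0_mid"])
cv2.imwrite("pics/t1.png",cv2.resize(im["pixels"][160:320,180:540,::-1],None,fx=2.2,fy=2.2,interpolation=cv2.INTER_CUBIC))
to(527,-445,180)
E
```

```text
t: 10.0
tcp_pos: [499.2, -21.3, 64.9]
tool_rot: [[-0.994, 0.112, 0.003], [0.112, 0.994, -0.001], [-0.003, -0.001, -1.0]]
force: [-0.3, -0.1, -1.4]
finger_gap: 0.427
grasp_force: 60.3
t: 10.62
tcp_pos: [496.9, -20.7, 184.2]
tool_rot: [[-0.994, 0.113, -0.001], [0.113, 0.994, 0.0], [0.001, 0.0, -1.0]]
force: [1.2, -0.8, -1.6]
finger_gap: 0.432
grasp_force: 60.6
t 10.62 tcp [496.9 -20.7 184.2] yaw 83.5 tilt 0.05 F [ 1.2 -0.8 -1.6] gap 0.432 gf 60.6 j [ -16.    4.  106.    0.   69. -100.]
top tray_floor [([609, 313, 16], 0.66), ([524, -448, 4], 0.62)]
top pack0_mid [([504, -20, 178], 0.61), ([676, 414, -3], 0.37)]
shift cm [ -7.48 -41.78   0.74] rows>= 8 | az -0.0 rows>= 0
```

View pics/t1.png

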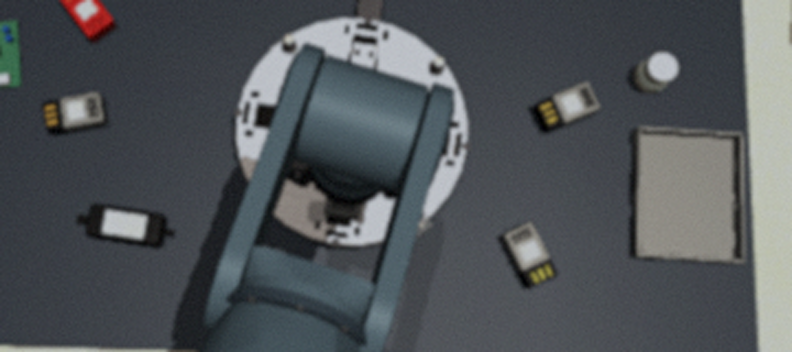

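```bash
python3 -m handwheel '[[-0.93,-5.25,0,0,0,0,1],[-0.93,-5.25,0,0,0,0,1],[-0.93,-5.25,0,0,0,0,1],[-0.93,-5.25,0,0,0,0,1],[-0.93,-5.25,0,0,0,0,1],[-0.93,-5.25,0,0,0,0,1],[-0.93,-5.25,0,0,0,0,1],[-0.93,-5.25,0,0,0,0,1]]' >/dev/null
python3 -m handwheel '[[0,0,5,0,0,0,1],[0,0,5,0,0,0,1],[0,0,0,0,0,0,1]]'
python3 - <<'E'
from h import *
st()
show("wrist",["tray_floor","pack0_mid"])
im=get_image("wrist")
cv2.imwrite("pics/w3.png",im["pixels"][:,:,::-1])
E
```

```text
t: 12.15
tcp_pos: [520.5, -442.5, 75.4]
tool_rot: [[-0.994, 0.113, -0.009], [0.113, 0.994, 0.011], [0.01, 0.01, -1.0]]
force: [-0.4, 0.9, -1.5]
finger_gap: 0.431
grasp_force: 61.0
t 12.15 tcp [ 520.5 -442.5   75.4] yaw 83.5 tilt 0.81 F [-0.4  0.9 -1.5] gap 0.431 gf 61.0 j [ -50.   34.   81.   -0.   66. -134.]
wrist tray_floor []
wrist pack0_mid [([504, -24, 57], 0.91)]
```

View pics/w3.png

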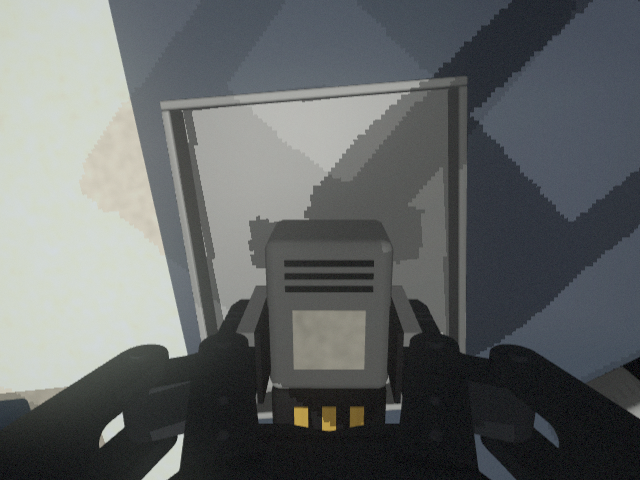

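The pack is held above the tray. The tray's near wall runs from (165,105) to (467,80) and its side walls are at about x 180 and 455. I'll back-project these to get the tray centre.

Run:
```python
from h import *
im=get_image("wrist")
A=back(im,163,104,22);B=back(im,466,79,22);print(A,B,np.linalg.norm(A-B))
u=(B-A)/np.linalg.norm(A-B); n=np.array([-u[1],u[0],0]); n*=np.sign(n[0]); c=(A+B)/2+n*80; print(c, np.degrees(np.arctan2(n[1],n[0])))
to(c[0],c[1],24)
```

```text
[ 446.49224274 -511.25715705   22.        ] [ 450.98897922 -382.14922028   22.        ] 129.1862220922504
[ 528.69213193 -449.48784258   22.        ] -1.9947644077286246
shift cm [-0.32 -0.11  6.18] rows>= 2 | az -0.0 rows>= 0
```

```bash
python3 -m handwheel '[[-0.3,-0.2,3,0,0,-0.08,1],[-0.3,-0.2,2,0,0,0,1],[0,0,1,0,0,0,1],[0,0,0.1,0,0,0,1],[0,0,0,0,0,0,-0.3],[0,0,0,0,0,0,-0.3],[0,0,0,0,0,0,-0.3]]' 
python3 -m handwheel '[[0,0,-4,0,0,0,-0.3],[0,0,-6,0,0,0,-1],[0,0,-6,0,0,0,-1],[0,0,-6,0,0,0,-1]]' >/dev/null
python3 - <<'E'
from h import *
st()
im=get_image("wrist"); show("wrist",["pack0_mid","tray_floor","pack1_mid"])
get_image("top"); show("top",["pack1_mid","pack0_mid","tray_floor"],n=6)
E
```

```text
t: 13.22
tcp_pos: [530.1, -451.3, 22.3]
tool_rot: [[-0.999, 0.033, 0.0], [0.033, 0.999, -0.001], [-0.0, -0.0, -1.0]]
force: [-0.5, 0.4, -0.5]
finger_gap: 0.65
grasp_force: 0.0
t 13.72 tcp [ 529.7 -450.9  244. ] yaw 88.1 tilt 0.01 F [ 0.6 -0.9  0.3] gap 0.999 gf 0.0 j [ -50.   26.   73.    0.   82. -138.]
wrist pack0_mid [([534, -452, 19], 0.63)]
wrist tray_floor [([630, -300, 15], 0.72)]
wrist pack1_mid []
top pack1_mid [([605, 313, 14], 0.83), ([741, 302, 14], 0.72)]
top pack0_mid [([534, -451, 18], 0.87), ([640, -7, 142], 0.73)]
top tray_floor [([523, -449, 3], 0.8)]
```

```bash
cat >> h.py <<'E'
def packs(cam,im=None):
    "poses of packs on bench from brass strips and pale label; returns (x,y,angle)"
    im=im or get_image(cam); p=im["pixels"]; h=cv2.cvtColor(p,cv2.COLOR_RGB2HSV)
    br=cv2.inRange(h,(14,110,110),(32,255,255)); w=((h[:,:,1]<60)&(h[:,:,2]>150)).astype(np.uint8)
    k=np.ones((9,9),np.uint8) if cam=="wrist" else np.ones((3,3),np.uint8)
    n,_,s,c=cv2.connectedComponentsWithStats(cv2.morphologyEx(br,cv2.MORPH_CLOSE,k))
    m,_,s2,c2=cv2.connectedComponentsWithStats(w); out=[]
    for i in range(1,n):
        if s[i,4]<(60 if cam=="wrist" else 4): continue
        b=back(im,*c[i],30); best=None
        for j in range(1,m):
            q=back(im,*c2[j],30); d=np.linalg.norm(q-b); A=s2[j,4]/ (np.linalg.norm(proj(im,b+[10,0,0])-proj(im,b))/10)**2
            if 15<d<45 and 80<A<1100 and (best is None or A>best[1]): best=(q,A,d)
        if best is None: print("brass only",b.round(),c[i].round()); continue
        v=(b-best[0])/best[2]; x=b-24*v
        out.append((x[0],x[1],np.degrees(np.arctan2(v[1],v[0]))))
        print(cam,"pack",np.round(out[-1],1),"px",c[i].round(),"label d",round(best[2],1),"A",round(best[1]),"brass A",s[i,4])
    return out
E
python3 - <<'E'
from h import *
im=get_image("top"); packs("top",im)
for (a,b) in [((425.5,285),(420.5,273)),((428.6,212.3),(441.4,207.3)),((203.6,212.3),(216.4,210.5))]:
    A=back(im,*a,30);B=back(im,*b,30);v=(A-B)/np.linalg.norm(A-B);print((A-24*v).round(),np.degrees(np.arctan2(v[1],v[0])).round(),np.linalg.norm(A-B))
E
```

```text
brass only [ 894. -420.   30.] [480. 117.]
top pack [ 629.3 -296.   112.8] px [429. 211.] label d 29.5 A 851 brass A 38
top pack [604.3 311.7 100.8] px [203. 212.] label d 30.4 A 726 brass A 36
top pack [ 537.4 -456.8    3.8] px [497. 234.] label d 23.2 A 163 brass A 44
top pack [ 445.8 -254.6 -149.8] px [427. 283.] label d 30.0 A 668 brass A 21
[ 442. -253.   30.] -158.0 33.731722586254136
[ 625. -294.   30.] 113.0 37.837447587273196
[603. 309.  30.] 100.0 34.47425133597192
```

```bash
python3 -c "
from h import *
to(444,-254,190,-62)"
```

```text
shift cm [ 9.16 19.33  5.04] rows>= 4 | az 2.62 rows>= 15
```

```bash
python3 -m handwheel '[[2.29,4.83,1.26,0,0,0,-1],[2.29,4.83,1.26,0,0,0,-1],[2.29,4.83,1.26,0,0,0,-1],[2.29,4.83,1.26,0,0,0,-1],[0,0,0,0,0,0.175,-1],[0,0,0,0,0,0.175,-1],[0,0,0,0,0,0.175,-1],[0,0,0,0,0,0.175,-1]]' >/dev/null
python3 -m handwheel '[[0,0,0,0,0,0.175,-1],[0,0,0,0,0,0.175,-1],[0,0,0,0,0,0.175,-1],[0,0,0,0,0,0.175,-1],[0,0,0,0,0,0.175,-1],[0,0,0,0,0,0.175,-1],[0,0,0,0,0,0.175,-1],[0,0,0,0,0,0.175,-1]]' >/dev/null
python3 -m handwheel '[[0,0,0,0,0,0.175,-1],[0,0,0,0,0,0.175,-1],[0,0,0,0,0,0.175,-1],[0,0,0,0,0,0,-1]]' >/dev/null
python3 - <<'E'
from h import *
st(); im=snap("wrist","w4.png"); P=packs("wrist",im); show("wrist",["pack1_mid"])
if P: to(P[0][0],P[0][1],18,P[0][2]+90)
E
```

```text
t 16.68 tcp [ 444.3 -254.6  190.7] yaw -62.2 tilt 0.1 F [-0.   1.4  0.1] gap 0.997 gf 0.0 j [-43.   6. 104.  -0.  70.  19.]
wrist pack [ 444.3 -253.4 -155.2] px [323. 248.] label d 28.2 A 551 brass A 580
wrist pack1_mid []
shift cm [ 0.05 -0.1  17.3 ] rows>= 3 | az 0.054 rows>= 1
```

View pics/w4.png

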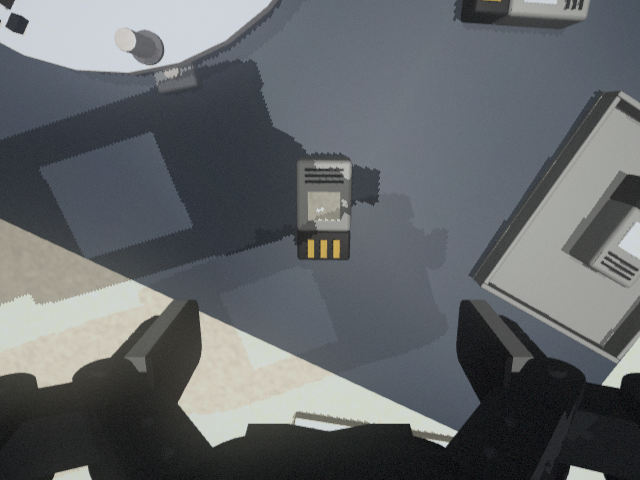

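Pack C sits centred at (324,210), aligned with the gripper. I'll grasp it about 4 mm towards its plain end.

```bash
python3 -m handwheel '[[0.4,-0.05,6,0,0,0,-1],[0,0,6,0,0,0,-1],[0,0,4,0,0,0,-1],[0,0,1.3,0,0,0,-1],[0,0,0,0,0,0,-1],[0,0,0,0,0,0,1],[0,0,0,0,0,0,1],[0,0,0,0,0,0,1]]' 
python3 -m handwheel '[[0,0,0,0,0,0,1],[0,0,0,0,0,0,1],[0,0,-2,0,0,0,1],[0,0,-6,0,0,0,1],[0,0,-6,0,0,0,1],[0,0,-2,0,0,0,1]]'
python3 - <<'E'
from h import *
st(); to(497.4,-21.2,182,83.4); im=get_image("wrist"); packs("wrist",im)
E
```

```text
t: 17.77
tcp_pos: [448.8, -253.2, 20.1]
tool_rot: [[0.885, 0.465, 0.002], [0.465, -0.885, -0.001], [0.001, 0.002, -1.0]]
force: [-0.3, -0.6, -1.1]
finger_gap: 0.431
grasp_force: 60.4
t: 18.52
tcp_pos: [449.7, -254.1, 183.3]
tool_rot: [[0.885, 0.465, 0.006], [0.465, -0.885, -0.005], [0.003, 0.007, -1.0]]
force: [0.2, -0.1, -2.6]
finger_gap: 0.433
grasp_force: 61.1
t 18.52 tcp [ 449.7 -254.1  183.3] yaw -62.3 tilt 0.43 F [ 0.2 -0.1 -2.6] gap 0.433 gf 61.1 j [-43.   6. 104.   0.  69.  20.]
shift cm [ 15.06 -18.39   0.04] rows>= 4 | az -2.542 rows>= 15
wrist pack [ 620.3 -301.2  111. ] px [487.   4.] label d 34.3 A 379 brass A 183
wrist pack [ 299.5 -285.5  -75.1] px [301. 413.] label d 27.3 A 328 brass A 312
brass only [ 313. -329.   30.] [328. 416.]
wrist pack [ 332.6 -369.6  109.1] px [356. 414.] label d 27.4 A 111 brass A 338
```

```bash
python3 -m handwheel '[[3.76,-4.6,0,0,0,0,1],[3.76,-4.6,0,0,0,0,1],[3.76,-4.6,0,0,0,0,1],[3.76,-4.6,0,0,0,0,1],[0,0,0,0,0,-0.17,1],[0,0,0,0,0,-0.17,1],[0,0,0,0,0,-0.17,1],[0,0,0,0,0,-0.17,1]]' >/dev/null
python3 -m handwheel '[[0,0,0,0,0,-0.17,1],[0,0,0,0,0,-0.17,1],[0,0,0,0,0,-0.17,1],[0,0,0,0,0,-0.17,1],[0,0,0,0,0,-0.17,1],[0,0,0,0,0,-0.17,1],[0,0,0,0,0,-0.17,1],[0,0,0,0,0,-0.17,1]]' >/dev/null
python3 -m handwheel '[[0,0,0,0,0,-0.17,1],[0,0,0,0,0,-0.17,1],[0,0,0,0,0,-0.16,1],[0,0,4,0,0,0,1],[0,0,2,0,0,0,1],[0,0,0,0,0,0,1],[0,0,0,0,0,0,1]]' >/dev/null
python3 - <<'E'
from h import *
st(); to(498,-21,66,83.4); im=snap("wrist","w5.png"); packs("wrist",im)
E
```

```text
t 21.45 tcp [495.8 -19.9 119. ] yaw 83.3 tilt 0.03 F [ 0.6  0.1 -2. ] gap 0.435 gf 61.1 j [-16.   9. 109.  -0.  61. -99.]
shift cm [-0.23 -0.08  5.3 ] rows>= 1 | az -0.003 rows>= 1
brass only [598. -50.  30.] [301. 414.]
brass only [602. -34.  30.] [328. 416.]
brass only [601. -17.  30.] [356. 413.]
```

View pics/w5.png

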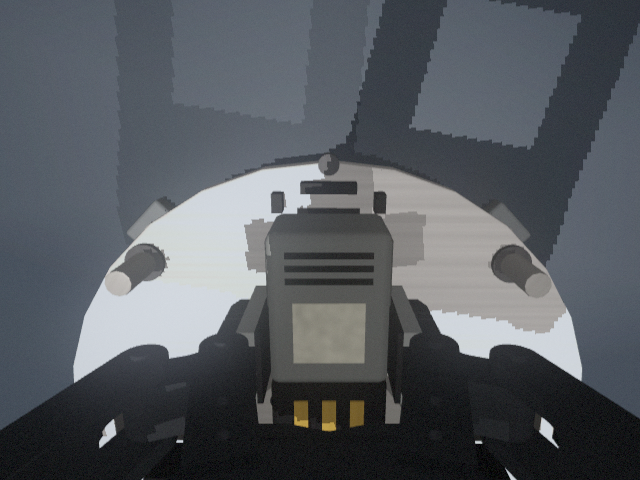

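The held pack is above the nest. The outer corner guides are at (278,203) and (380,203), the end stop at (328,187) and the posts at (130,265) and (525,265), so it is nearly centred. I'll compute the offset.

Run:
```python
from h import *
im=get_image("wrist"); 
g=(back(im,278,197,53)+back(im,380,197,53))/2; print("guide mid",g,"stop",back(im,328.5,184,53),back(im,328.5,192,53))
a=np.radians(173.4); u=np.array([np.cos(a),np.sin(a)])
for c in ([588.8,-31.7],):
  d=g[:2]-c; print("radial",d@u,"lateral",d@[-u[1],u[0]])
o=get_obs(); T=np.array(o["tool_rot"]);p=np.array(o["tcp_pos"])
zt=p[2]-4.5+15
for q in [(268,240),(391,240),(329,215),(329,237),(329,416)]: print(q,T.T@(back(im,*q,zt)-p))
print("tcp lateral",(p[:2]-[588.8,-31.7])@[-u[1],u[0]],"radial",(p[:2]-[588.8,-31.7])@u)
```

```text
guide mid [466.47378686 -17.70730003  53.        ] stop [460.45779869 -17.22562606  53.        ] [464.13166722 -17.6620201   53.        ]
radial 123.12380971218312 lateral 0.15985930311267538
(268, 240) [ 31.67568043 -18.82837507 -10.55603875]
(391, 240) [ 31.65759785  16.53596    -10.56770824]
(329, 215) [ 39.03247753  -1.28910789 -10.57630172]
(329, 237) [ 32.56307821  -1.29027645 -10.56358751]
(329, 416) [-27.74135342  -1.30116916 -10.44507223]
tcp lateral -0.9588470941925795 radial 93.16974143353315
```

```bash
python3 -m handwheel '[[-0.15,0,2.5,0,0,0,1],[0,0,2,0,0,0,1],[0,0,0.7,0,0,0,1],[0,0,0.15,0,0,0,1],[0,0,0,0,0,0,1]]' 
python3 -m handwheel '[[0,0,0,0,0,0,-0.5],[0,0,0,0,0,0,-1],[0,0,0,0,0,0,-1],[0,0,-4,0,0,0,-1],[0,0,-6,0,0,0,-1],[0,0,-3,0,0,0,-1],[0,0,0,0,0,0,-1]]' >/dev/null
python3 - <<'E'
from h import *
st(); im=snap("wrist","w6.png")
n=packs("wrist",im); u=np.array([np.cos(np.radians(173.4)),np.sin(np.radians(173.4))])
for r in (64,): print(proj(im,[*(np.array([588.8,-31.7])+u*r),75]))
E
```

```text
t: 22.18
tcp_pos: [497.8, -20.2, 65.9]
tool_rot: [[-0.993, 0.117, 0.002], [0.117, 0.993, -0.0], [-0.002, -0.0, -1.0]]
force: [1.8, -0.1, -3.1]
finger_gap: 0.433
grasp_force: 61.2
t 23.05 tcp [498.8 -20.4 198.1] yaw 83.3 tilt 0.35 F [ 0.4 -0.3 -0.3] gap 1.002 gf 0.0 j [-16.   3. 106.  -0.  71. -99.]
brass only [543. -27.  30.] [329. 271.]
[329.76963975 268.89884098]
```

View pics/w6.png

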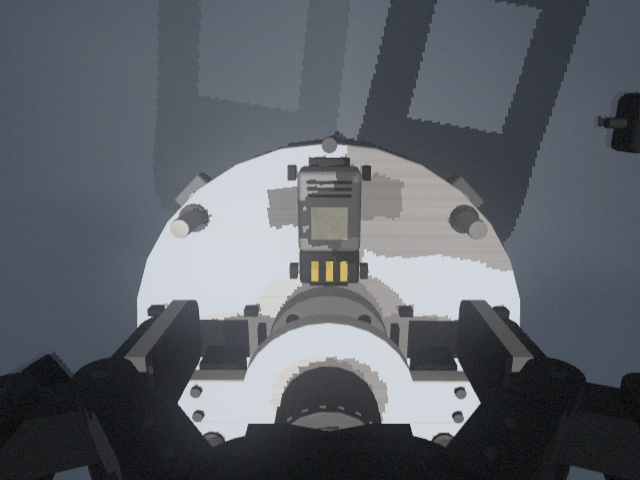

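Pack C is seated, with its contacts at (329,271) against a predicted (330,269). Now I'll set the closed fingers behind the post at 128°.

```bash
python3 -c "
from h import *
to(538,85.8,150,23.4)"
```

```text
shift cm [-2.76 10.99  4.6 ] rows>= 3 | az 1.045 rows>= 6
```

```bash
python3 -m handwheel '[[-0.92,3.66,0,0,0,0,1],[-0.92,3.66,0,0,0,0,1],[-0.92,3.66,0,0,0,0,1],[0,0,0,0,0,0.175,1],[0,0,0,0,0,0.175,1],[0,0,0,0,0,0.175,1],[0,0,0,0,0,0.175,1],[0,0,0,0,0,0.175,1]]' >/dev/null
python3 -m handwheel '[[0,0,2,0,0,0.17,1],[0,0,2.6,0,0,0,1],[0,0,0,0,0,0,1]]' >/dev/null
python3 -c "
from h import *
st();to(538,85.8,71,23.4)"
```

```text
t 24.48 tcp [534.3  85.9 145.2] yaw 23.4 tilt 0.47 F [-0.5 -0.4  0.6] gap 0.003 gf 0.0 j [ -3.  13. 102.  -0.  66. -27.]
shift cm [-0.19  0.39  7.41] rows>= 2 | az -0.0 rows>= 1
```

```bash
python3 -m handwheel '[[-0.15,0.35,4,0,0,0,1],[0,0,3.4,0,0,0,1],[0,0,0,0,0,0,1]]'
python3 -m handwheel '[[-0.049,-1.116,0,0,0,-0.0873,1],[-0.049,-1.116,0,0,0,-0.0873,1],[-0.049,-1.116,0,0,0,-0.0873,1],[-0.049,-1.116,0,0,0,-0.0873,1],[-0.049,-1.116,0,0,0,-0.0873,1],[-0.049,-1.116,0,0,0,-0.0873,1]]'
```

```text
t: 24.85
tcp_pos: [538.7, 85.9, 72.6]
tool_rot: [[-0.397, 0.918, -0.006], [0.918, 0.397, 0.0], [0.003, -0.006, -1.0]]
force: [-1.3, 0.5, 0.3]
finger_gap: 0.002
grasp_force: 0.0
t: 25.6
tcp_pos: [490.2, 45.6, 77.1]
tool_rot: [[-0.804, 0.594, 0.003], [0.594, 0.804, 0.002], [-0.001, 0.003, -1.0]]
force: [0.9, 6.6, -0.6]
finger_gap: 0.0
grasp_force: 3.1
```

```bash
python3 -m handwheel '[[-0.049,-1.116,0.2,0,0,-0.0873,1],[-0.049,-1.116,0.2,0,0,-0.0873,1],[-0.049,-1.116,0,0,0,-0.0873,1],[-0.049,-1.116,0,0,0,-0.0873,1],[-0.049,-1.116,0,0,0,-0.0873,1],[-0.049,-1.116,0,0,0,-0.0873,1]]'
python3 -m handwheel '[[-0.049,-1.116,0,0,0,-0.0873,1],[-0.049,-1.116,0,0,0,-0.0873,1],[-0.049,-1.116,0,0,0,-0.0873,1],[-0.049,-1.116,0,0,0,-0.0873,1],[-0.049,-1.116,0,0,0,-0.0873,1],[-0.049,-1.116,0,0,0,-0.0873,1],[0,0,0,0,0,0,1]]'
```

```text
t: 26.35
tcp_pos: [466.1, -17.6, 73.3]
tool_rot: [[-0.994, 0.112, 0.003], [0.112, 0.994, -0.001], [-0.003, -0.001, -1.0]]
force: [0.6, -0.6, -0.7]
finger_gap: -0.0
grasp_force: 0.0
t: 27.22
tcp_pos: [475.9, -83.5, 73.0]
tool_rot: [[-0.918, -0.396, 0.003], [-0.396, 0.918, -0.001], [-0.002, -0.002, -1.0]]
force: [-0.2, -0.2, -0.5]
finger_gap: 0.002
grasp_force: 0.0
```

```bash
python3 -m handwheel '[[0,0,-5,0,0,0,1],[0,0,-5,0,0,0,-1],[0,0,-5,0,0,0,-1],[0,0,0,0,0,0,-1]]' >/dev/null
python3 - <<'E'
from h import *
st(); im=get_image("top"); packs("top",im); im=get_image("scene"); cv2.imwrite("pics/s1.png",cv2.resize(im["pixels"][200:350,220:440,::-1],None,fx=3,fy=3,interpolation=cv2.INTER_CUBIC))
show("scene",["post1","pack1_mid"],ms=.4)
to(604,311.7,210,190)
E
```

```text
t 27.73 tcp [477.2 -83.2 226.8] yaw 113.3 tilt 0.59 F [-0.4 -0.3 -1. ] gap 0.637 gf 0.0 j [ -24.   -1.  106.    0.   74. -137.]
brass only [ 894. -420.   30.] [480. 117.]
top pack [ 629.2 -296.3  111.2] px [429. 211.] label d 29.5 A 637 brass A 28
top pack [604.7 311.7 100.8] px [203. 212.] label d 30.1 A 552 brass A 32
top pack [ 537.8 -453.3   -6.3] px [497. 234.] label d 31.1 A 616 brass A 40
scene post1 [([509, 66, 62], 0.88), ([672, -130, 60], 0.8), ([695, 51, 59], 0.67), ([490, -117, 61], 0.57)]
scene pack1_mid [([740, 306, 18], 0.74), ([588, -30, -1], 0.66), ([602, 309, 13], 0.56)]
shift cm [-27.58  30.96   1.02] rows>= 7 | az -1.337 rows>= 8
```

View pics/s1.png

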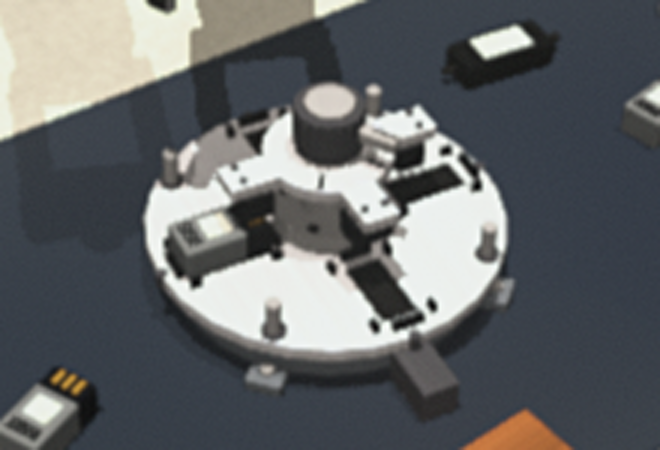

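Pack C now sits under the right probe head (about (215,240) in the crop), and the dial is in its detent. Next is pack A.

```bash
python3 -m handwheel '[[-3.94,4.42,0.1,0,0,0,-1],[-3.94,4.42,0.1,0,0,0,-1],[-3.94,4.42,0.1,0,0,0,-1],[-3.94,4.42,0.1,0,0,0,-1],[-3.94,4.42,0.1,0,0,0,-1],[-3.94,4.42,0.1,0,0,0,-1],[-3.94,4.42,0.1,0,0,0,-1]]' >/dev/null
python3 -m handwheel '[[0,0,0.3,0,0,-0.168,-1],[0,0,0.4,0,0,-0.168,-1],[0,0,0.4,0,0,-0.168,-1],[0,0,0.4,0,0,-0.168,-1],[0,0,0.4,0,0,-0.168,-1],[0,0,0,0,0,-0.168,-1],[0,0,0,0,0,-0.168,-1],[0,0,0,0,0,-0.16,-1]]' >/dev/null
python3 -m handwheel '[[0,0,0,0,0,0,-1]]' >/dev/null
python3 - <<'E'
from h import *
st(); im=snap("wrist","w7.png"); P=packs("wrist",im)
if P: to(P[0][0],P[0][1],18,P[0][2]+90)
E
```

```text
t 29.93 tcp [603.7 310.7 193.1] yaw -170.1 tilt 0.19 F [ 0.   0.4 -1.1] gap 1.001 gf 0.0 j [  17.   26.   78.    0.   76. -173.]
wrist pack [740.8 303.4  38.9] px [103. 191.] label d 30.5 A 444 brass A 581
brass only [599. 334.  30.] [329. 250.]
shift cm [  3.03 -13.42  17.5 ] rows>= 4 | az 1.062 rows>= 6
```

View pics/w7.png

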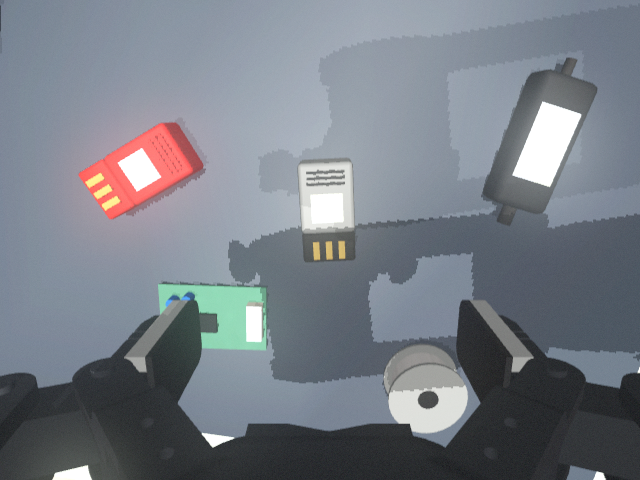

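Pack A is at (327,210) with its contacts at (329,250). The red look-alike at (140,170) and the adapter at (540,140) are clear of the fingers. Grasping.

```bash
python3 -m handwheel '[[0.4,0.05,6,0,0,-0.02,-1],[0,0,6,0,0,0,-1],[0,0,4,0,0,0,-1],[0,0,1.4,0,0,0,-1],[0,0,0,0,0,0,-1],[0,0,0,0,0,0,1],[0,0,0,0,0,0,1],[0,0,0,0,0,0,1]]' 
python3 -m handwheel '[[0,0,0,0,0,0,1],[0,0,0,0,0,0,1],[0,0,-2,0,0,0,1],[0,0,-6,0,0,0,1],[0,0,-6,0,0,0,1],[0,0,-4,0,0,0,1]]'
python3 - <<'E'
from h import *
st(); to(497.4,-20.2,200,83.4); im=get_image("wrist"); packs("wrist",im)
E
```

```text
t: 30.98
tcp_pos: [606.2, 307.4, 23.3]
tool_rot: [[0.193, -0.981, 0.003], [-0.981, -0.193, 0.001], [-0.0, -0.003, -1.0]]
force: [-0.2, -0.1, -1.2]
finger_gap: 0.433
grasp_force: 61.6
t: 31.72
tcp_pos: [605.7, 307.3, 206.0]
tool_rot: [[0.193, -0.981, 0.004], [-0.981, -0.193, 0.001], [-0.0, -0.004, -1.0]]
force: [-0.2, -0.2, -2.2]
finger_gap: 0.432
grasp_force: 61.7
t 31.73 tcp [605.7 307.3 206. ] yaw -168.9 tilt 0.26 F [-0.2 -0.2 -2.2] gap 0.432 gf 61.7 j [  17.   25.   78.    0.   77. -174.]
shift cm [30.05 16.94  0.51] rows>= 6 | az 1.88 rows>= 11
wrist pack [740.8 303.5  39. ] px [117. 188.] label d 30.7 A 448 brass A 534
wrist pack [619.7 474.3 173.4] px [302. 411.] label d 29.6 A 357 brass A 419
brass only [573. 475.  30.] [329. 413.]
wrist pack [529.3 460.   19.5] px [356. 411.] label d 29.5 A 265 brass A 408
```

```bash
python3 -m handwheel '[[5,2.82,0,0,0,0,1],[5,2.82,0,0,0,0,1],[5,2.82,0,0,0,0,1],[5,2.82,0,0,0,0,1],[5,2.82,0,0,0,0,1],[5,2.82,0,0,0,0,1],[0,0,0,0,0,0.171,1],[0,0,0,0,0,0.171,1]]' >/dev/null
python3 -m handwheel '[[0,0,0,0,0,0.171,1],[0,0,0,0,0,0.171,1],[0,0,0,0,0,0.171,1],[0,0,0,0,0,0.171,1],[0,0,0,0,0,0.171,1],[0,0,0,0,0,0.171,1],[0,0,0,0,0,0.171,1],[0,0,0,0,0,0.171,1]]' >/dev/null
python3 -m handwheel '[[0,0,0,0,0,0.171,1],[0,0,4,0,0,0,1],[0,0,4,0,0,0,1],[0,0,0,0,0,0,1],[0,0,0,0,0,0,1]]' >/dev/null
cat >> h.py <<'E'
def held(mid):
    "held pack over load bay: brass/body against nest; mid = tcp z minus pack mid"
    im=get_image("wrist"); o=get_obs(); T=np.array(o["tool_rot"]);p=np.array(o["tcp_pos"]); h=cv2.cvtColor(im["pixels"],cv2.COLOR_RGB2HSV)
    br=cv2.inRange(h,(14,110,110),(32,255,255)); br[:395]=0; n,_,s,c=cv2.connectedComponentsWithStats(br); c=c[1:][s[1:,4]>100]; print("brass px",c.round(1).tolist())
    q=c.mean(0); b=T.T@(back(im,*q,p[2]-mid+15)-p); C=np.array([588.8,-31.7]); a=np.radians(173.4); u=np.array([np.cos(a),np.sin(a)])
    w=p+T@np.array([b[0]+24,b[1],0]); d=w[:2]-C; print("pack in tool",b[:2]+[24,0],"radial err",d@u-88,"tool y err",-(d@[-u[1],u[0]])); return im
E
python3 - <<'E'
from h import *
st(); to(498,-21,68.3,83.4); im=held(8.3); cv2.imwrite("pics/w8.png",im["pixels"][:,:,::-1])
E
```

```text
t 34.4 tcp [471.8  76.7 126.1] yaw 74.5 tilt 7.71 F [-0.7 -0.2 -0.4] gap 0.425 gf 61.6 j [ -0.   7. 111.  -9.  61. -71.]
shift cm [-4.76 -7.94  7.08] rows>= 2 | az -0.155 rows>= 1
brass px [[302.4, 412.0], [329.5, 413.9], [356.4, 411.7]]
pack in tool [-6.13399841 -1.22888414] radial err 34.39740889872115 tool y err 92.2600407958339
```

View pics/w8.png

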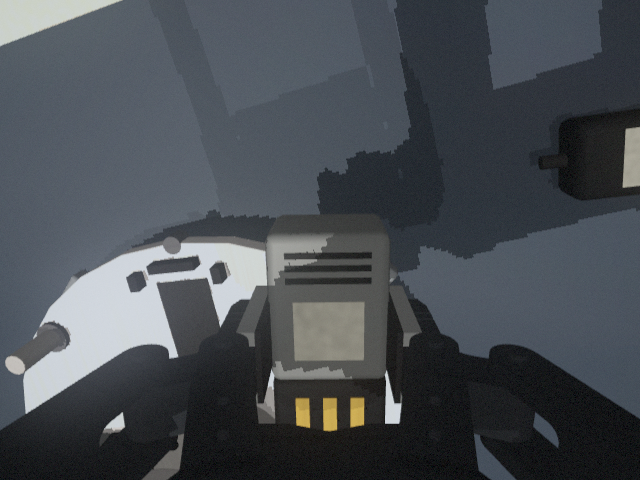

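The arm fell short on that long move: it is at (472,77) and tilted 7.7°. I'll lift, then work out the levelling turn.

```bash
cat >> h.py <<'E'
def lev(yw):
    from scipy.spatial.transform import Rotation as Q
    R=np.array(get_obs()["tool_rot"]); y=np.radians(yw); D=np.array([[-np.sin(y),np.cos(y),0],[np.cos(y),np.sin(y),0],[0,0,-1]])
    print("level rotvec",Q.from_matrix(R.T@D).as_rotvec().round(3))
E
python3 -m handwheel '[[0,0,-4,0,0,0,1],[0,0,-2,0,0,0,1],[0,0,0,0,0,0,1]]' >/dev/null; python3 -c "
from h import *
st();lev(83.4)"
```

```text
t 34.83 tcp [472.2  85.  187.6] yaw 74.5 tilt 7.76 F [ 0.3 -0.1 -1.5] gap 0.431 gf 61.7 j [  1.   2. 109.  -8.  68. -71.]
level rotvec [-0.126  0.049 -0.151]
```

```bash
python3 -m handwheel '[[0,0,0,-0.063,0.024,-0.076,1],[0,0,0,-0.063,0.025,-0.075,1],[0,0,0,0,0,0,1],[0,0,0,0,0,0,1]]' >/dev/null; python3 -c "
from h import *
st();lev(83.4);to(498,-20.2,187,83.4)"
```

```text
t 35.33 tcp [469.7  84.5 183.7] yaw 83.3 tilt 0.43 F [ 0.6 -0.5 -1.9] gap 0.43 gf 61.7 j [ -4.   2. 109.  -0.  70. -87.]
level rotvec [-0.002 -0.007 -0.003]
shift cm [ -4.04 -10.06  -0.33] rows>= 2 | az -0.003 rows>= 1
```

```bash
python3 -m handwheel '[[-1,-2.5,0,0,0,0,1],[-1,-2.5,0,0,0,0,1],[-1,-2.5,0,0,0,0,1],[-1,-2.5,0,0,-0.006,0,1],[0,0,3,0,0,0,1],[0,0,2.6,0,0,0,1],[0,0,0,0,0,0,1],[0,0,0,0,0,0,1]]' >/dev/null
python3 - <<'E'
from h import *
st(); to(498,-21,68.3,83.4); lev(83.4); im=held(8.3); cv2.imwrite("pics/w9.png",im["pixels"][150:270,200:460,::-1])
g=cv2.inRange(im["pixels"],(0,0,0),(70,70,70))[150:225,230:430]; n,_,s,c=cv2.connectedComponentsWithStats(g)
for i in range(1,n):
    if s[i,4]>60: print("dark",c[i].round(1)+[230,150],s[i])
E
```

```text
t 36.33 tcp [498.6 -19.2 128.7] yaw 83.4 tilt 0.1 F [ 0.5  0.3 -1. ] gap 0.429 gf 61.6 j [-16.   9. 109.  -0.  63. -99.]
shift cm [ 0.04 -0.18  6.04] rows>= 2 | az -0.0 rows>= 1
level rotvec [-0.002  0.    -0.   ]
brass px [[302.4, 412.8], [329.2, 414.7], [356.8, 411.8]]
pack in tool [-5.14746719 -1.06329759] radial err -2.451922952312131 tool y err 0.883448682575029
dark [376.4 156.4] [103   0  92  23 413]
dark [336.6 178.7] [ 75  23  47  12 307]
dark [373.  192.8] [138  33  11  20 212]
dark [339.6 211.3] [  78   49   75   26 1001]
```

```bash
python3 -m handwheel '[[0.25,-0.1,3,0,0,0,1],[0,0,2.2,0,0,0,1],[0,0,0.6,0,0,0,1],[0,0,0.2,0,0,0,1],[0,0,0,0,0,0,1]]' 
python3 -m handwheel '[[0,0,0,0,0,0,-0.5],[0,0,0,0,0,0,-1],[0,0,0,0,0,0,-1],[0,0,-4,0,0,0,-1],[0,0,-6,0,0,0,-1],[0,0,-3,0,0,0,-1],[0,0,0,0,0,0,-1]]' >/dev/null
python3 - <<'E'
from h import *
st(); im=get_image("wrist"); cv2.imwrite("pics/w10.png",im["pixels"][100:340,160:480,::-1])
packs("wrist",im); u=np.array([np.cos(np.radians(173.4)),np.sin(np.radians(173.4))])
print(proj(im,[*(np.array([588.8,-31.7])+u*64),75])); to(538.5,85.5,150,23.4)
E
```

```text
t: 37.0
tcp_pos: [498.3, -20.9, 71.3]
tool_rot: [[-0.993, 0.115, 0.005], [0.115, 0.993, -0.003], [-0.005, -0.003, -1.0]]
force: [-1.2, 0.8, 11.6]
finger_gap: 0.431
grasp_force: 64.6
t 37.88 tcp [497.3 -20.5 200.8] yaw 83.4 tilt 0.31 F [-0.2  0.1  0.4] gap 1.002 gf 0.0 j [-16.   3. 106.  -0.  71. -99.]
brass only [546. -28.  30.] [329. 275.]
[330.28353896 269.96563897]
shift cm [-2.99 10.99  4.85] rows>= 3 | az 1.047 rows>= 6
```

View pics/w10.png

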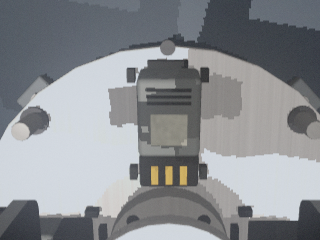

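Run:
```python
from h import *
a=cv2.imread("pics/w6.png"); im=get_image("wrist"); b=im["pixels"][:,:,::-1].copy()
for p in (a,b):
    h=cv2.cvtColor(p,cv2.COLOR_BGR2HSV); br=cv2.inRange(h,(14,100,100),(32,255,255)); n,_,s,c=cv2.connectedComponentsWithStats(br)
    for i in range(1,n):
        if s[i,4]>40: print("brass",c[i].round(2),s[i])
    lab=((h[:,:,1]>8)&(h[:,:,1]<80)&(h[:,:,2]>110)&(h[:,:,2]<230)).astype(np.uint8)[195:255,295:365]; 
    ys=p[150:300,329].mean(1).round().astype(int); print(ys.tolist())
out=np.hstack([cv2.resize(q[140:300,270:390],None,fx=3.2,fy=3.2,interpolation=cv2.INTER_CUBIC) for q in (a,b)]); cv2.imwrite("pics/cmp.png",out)
```

```text
brass [314.11 270.7 ] [311 261   8  20 142]
brass [329.  270.5] [326 261   7  20 140]
brass [343.3  270.99] [340 261   8  21 157]
[114, 116, 117, 185, 213, 212, 213, 170, 66, 78, 81, 81, 80, 81, 81, 69, 66, 74, 76, 79, 79, 99, 120, 137, 147, 153, 162, 162, 165, 163, 132, 86, 79, 85, 136, 161, 162, 129, 82, 80, 85, 94, 96, 99, 81, 60, 64, 78, 93, 95, 97, 97, 96, 97, 97, 95, 95, 123, 139, 139, 142, 140, 140, 139, 138, 137, 135, 136, 142, 141, 141, 141, 140, 140, 138, 140, 142, 145, 146, 142, 144, 140, 141, 142, 143, 145, 144, 144, 143, 125, 106, 97, 97, 97, 99, 97, 100, 99, 130, 140, 120, 88, 73, 76, 80, 80, 84, 75, 78, 77, 74, 127, 153, 152, 153, 152, 155, 160, 164, 166, 165, 165, 164, 165, 166, 165, 165, 166, 166, 165, 154, 117, 75, 70, 68, 73, 90, 95, 96, 95, 98, 97, 98, 97, 93, 100, 118, 120, 122, 120]
brass [314. 279.] [311 270   7  19 133]
brass [328. 279.] [325 270   7  19 133]
brass [342.52 279.05] [339 270   8  19 149]
[118, 114, 117, 120, 120, 119, 119, 119, 170, 206, 213, 213, 183, 106, 74, 82, 81, 83, 81, 82, 83, 80, 76, 82, 84, 84, 83, 83, 88, 85, 85, 91, 102, 121, 134, 140, 147, 151, 154, 153, 150, 152, 119, 71, 67, 83, 91, 91, 84, 70, 60, 60, 82, 91, 96, 79, 65, 64, 70, 84, 95, 94, 93, 94, 92, 95, 95, 95, 124, 141, 140, 140, 140, 136, 135, 134, 136, 138, 137, 141, 138, 140, 142, 141, 139, 139, 138, 139, 141, 140, 139, 138, 136, 140, 143, 145, 143, 142, 185, 185, 153, 147, 143, 147, 146, 143, 144, 143, 136, 115, 87, 68, 75, 73, 73, 72, 72, 71, 74, 85, 137, 159, 158, 159, 159, 158, 158, 157, 158, 157, 157, 158, 158, 159, 160, 159, 157, 160, 132, 82, 94, 98, 93, 93, 94, 95, 96, 97, 95, 95]
```

View pics/cmp.png

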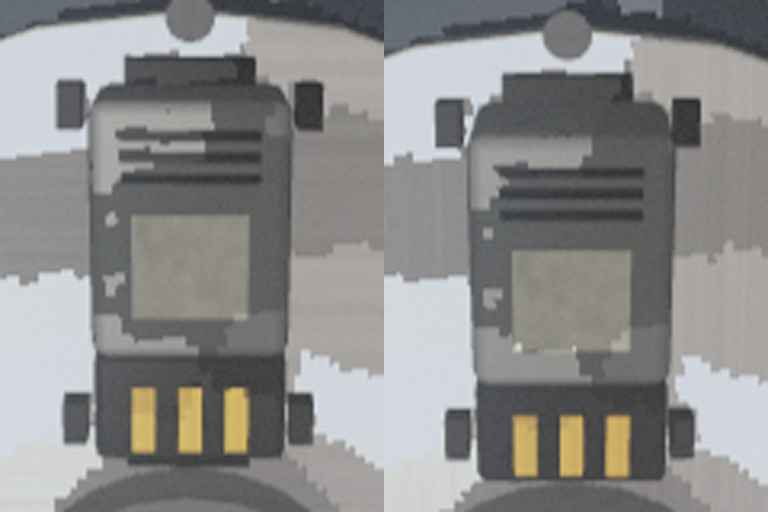

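The compared crops show pack A's rear face taking more of the picture (right crop, y 100–140) and its top foreshortened by about 5%. Its plain end is therefore resting on the outer end stop. I'll nudge that end inward with closed fingers so it drops into the nest.

```bash
python3 -m handwheel '[[3.4,0,0,0,0,0,1],[3.4,0,0,0,0,0,1],[0,0,5,0,0,0,1],[0,0,5,0,0,0,1],[0,0,2.4,0,0,0,1],[0,0,0,0,0,0,1]]'
python3 - <<'E'
from h import *
st(); a=np.radians(173.4); to(588.8+135*np.cos(a),-31.7+135*np.sin(a),77,83.4); lev(83.4)
E
```

```text
t: 38.72
tcp_pos: [424.6, -11.4, 70.8]
tool_rot: [[-0.993, 0.116, -0.009], [0.116, 0.993, 0.001], [0.009, 0.0, -1.0]]
force: [-0.2, 0.2, 0.9]
finger_gap: 0.001
grasp_force: 0.0
t 38.73 tcp [424.6 -11.4  70.8] yaw 83.3 tilt 0.51 F [-0.2  0.2  0.9] gap 0.001 gf 0.0 j [ -18.    6.  120.   -0.   54. -101.]
shift cm [-3.04 -0.13 -0.65] rows>= 1 | az -0.001 rows>= 1
level rotvec [ 0.    -0.009 -0.001]
```

```bash
python3 -m handwheel '[[-1,-0.05,-0.5,0,0,0,1],[-0.8,0,0,0,0,0,1],[-0.4,0,0,0,0,0,1],[0,0,0,0,0,0,1]]' | grep -E "tcp_pos|force"
python3 -m handwheel '[[-0.2,0,0,0,0,0,1],[-0.2,0,0,0,0,0,1],[0,0,0,0,0,0,1]]'| grep -E "tcp_pos|force"
python3 -m handwheel '[[-0.2,0,0,0,0,0,1],[-0.2,0,0,0,0,0,1],[0,0,0,0,0,0,1]]'| grep -E "tcp_pos|force"
```

```text
tcp_pos: [450.3, -15.5, 79.4]
force: [-0.5, 0.7, 0.7]
grasp_force: 0.0
tcp_pos: [453.6, -15.8, 78.9]
force: [-0.5, -0.1, -0.2]
grasp_force: 0.0
tcp_pos: [457.6, -16.3, 78.8]
force: [-0.5, -0.4, -0.6]
grasp_force: 0.3
```

```bash
for i in 1 2 3; do python3 -m handwheel '[[-0.15,0,0,0,0,0,1],[0,0,0,0,0,0,1]]'| grep -E "tcp_pos|^force"; done
python3 - <<'E'
from h import *
im=get_image("wrist"); p=im["pixels"]; h=cv2.cvtColor(p,cv2.COLOR_RGB2HSV)
print(p[100:480:6,329].mean(1).round().astype(int).tolist())
im=get_image("scene"); packs("scene",im); show("scene",["pack1_mid","pack0_mid"],ms=.3)
E
```

```text
tcp_pos: [457.7, -16.1, 78.7]
force: [-5.6, 0.8, 4.3]
tcp_pos: [457.8, -15.9, 78.3]
force: [-10.5, 0.5, 8.5]
tcp_pos: [457.9, -15.7, 78.0]
force: [-15.7, 1.9, 11.1]
[132, 131, 131, 131, 132, 130, 132, 131, 128, 130, 129, 129, 129, 76, 75, 76, 71, 76, 73, 74, 74, 70, 71, 75, 74, 76, 71, 91, 93, 92, 93, 59, 60, 61, 59, 60, 60, 61, 59, 67, 68, 61, 61, 59, 56, 59, 55, 56, 55, 56, 65, 237, 254, 252, 255, 234, 41, 36, 36, 39, 40, 38, 32, 40]
brass only [-1426.   296.    30.] [144.   0.]
brass only [-1169.   363.    30.] [180.  15.]
brass only [-882. 1102.   30.] [353.   4.]
brass only [-1403.   -18.    30.] [77. 14.]
brass only [-1419.   -67.    30.] [65. 15.]
brass only [-905.  496.   30.] [234.  28.]
brass only [-183.  868.   30.] [411.  70.]
brass only [-251.  640.   30.] [352.  78.]
brass only [-302.  263.   30.] [255.  97.]
brass only [-391.   50.   30.] [187. 102.]
scene pack [739.1 304.6  38.4] px [488. 264.] label d 30.6 A 323 brass A 18
scene pack [ 629.2 -296.1  115.7] px [242. 327.] label d 30.2 A 946 brass A 48
scene pack [ 532.5 -452.8   -1.1] px [152. 343.] label d 29.7 A 1053 brass A 59
brass only [ 839. -389.   30.] [244. 428.]
scene pack1_mid [([504, -19, 55], 0.75), ([741, 303, 14], 0.67)]
scene pack0_mid [([536, -447, 19], 0.87)]
```

```bash
python3 -m handwheel '[[0.5,0,0,0,0,0,1],[2,0,0,0,0,0,1],[1,0,-5,0,0,0,1],[0,0,-5,0,0,0,-1],[-3,0,-2,0,0,0,-1],[-3.5,-0.1,0,0,0,0,-1],[0,0,0,0,0,0,-1],[0,0,0,0,0,0,-1]]' >/dev/null
cat > pk.py <<'E'
from h import *
def feats(p):
    h=cv2.cvtColor(p,cv2.COLOR_BGR2HSV); br=cv2.inRange(h,(14,100,100),(32,255,255)); br[:220]=0; br[320:]=0
    n,_,s,c=cv2.connectedComponentsWithStats(br); k=[i for i in range(1,n) if s[i,4]>60 and abs(c[i,0]-329)<40]
    print("brass px",c[k].round(1).tolist(),"rows",[(s[i,1],s[i,1]+s[i,3]) for i in k])
    col=p[:,318:326].mean(axis=(1,2)); d=np.diff(col); e=[(i,int(d[i])) for i in range(140,310) if abs(d[i])>14]; print(e)
E
python3 - <<'E'
from pk import *
st(); feats(cv2.imread("pics/w6.png")); im=get_image("wrist"); feats(im["pixels"][:,:,::-1].copy()); st()
u=np.array([np.cos(np.radians(173.4)),np.sin(np.radians(173.4))])
for r in (54,64,123.5): print(r,proj(im,[*(np.array([588.8,-31.7])+u*r),75]))
E
```

```text
t 41.92 tcp [491.2 -20.9 198.4] yaw 83.4 tilt 0.12 F [-0.6  0.6  0.4] gap 0.995 gf 0.0 j [ -16.    2.  106.   -0.   71. -100.]
brass px [[314.1, 270.7], [329.0, 270.5], [343.3, 271.0]] rows [(np.int32(261), np.int32(281)), (np.int32(261), np.int32(281)), (np.int32(261), np.int32(282))]
[(143, 31), (144, 18), (151, 14), (155, -35), (156, -59), (157, -41), (170, 15), (171, 23), (172, 14), (179, -19), (180, -40), (181, -22), (183, 35), (184, 32), (186, -27), (187, -47), (193, -14), (194, -18), (196, 19), (206, 25), (207, 15), (238, -14), (239, -17), (244, 22), (245, 25), (249, -19), (250, -30), (251, -15), (284, 23), (285, 14), (295, 14)]
brass px [[316.0, 290.6], [330.9, 290.4], [345.0, 290.5]] rows [(np.int32(281), np.int32(301)), (np.int32(281), np.int32(301)), (np.int32(281), np.int32(301))]
[(150, -16), (151, -20), (156, 14), (157, 42), (158, 20), (168, -22), (169, -62), (170, -59), (178, 21), (179, 81), (180, 26), (183, -21), (184, -40), (185, -32), (186, -33), (202, -15), (205, 20), (209, -17), (212, 17), (215, -15), (218, 19), (228, 20), (249, 33), (259, -21), (260, -27), (270, -30), (271, -28), (280, 14), (300, -14)]
t 41.98 tcp [491.  -20.9 198.4] yaw 83.4 tilt 0.13 F [ 0.2 -0.2 -0.7] gap 1.002 gf 0.0 j [ -16.    2.  106.   -0.   71. -100.]
54 [331.86676739 296.32757177]
64 [331.88163444 281.58421114]
123.5 [331.97641858 187.58861536]
```

```bash
cat >> pk.py <<'E'
C0=np.array([588.8,-31.7]); U=np.array([np.cos(np.radians(173.4)),np.sin(np.radians(173.4))])
def row(im,r,z): return proj(im,[*(C0+U*r),z])[1]
def fit(im,lt,lb,bc,ref):
    "pitch fit: ref = radial offsets of label top,label bottom,brass centre from pack centre"
    from scipy.optimize import least_squares
    def f(q):
        rc,zc,th=q; out=[]
        for o,v in zip(ref,(lt,lb,bc)):
            r=rc+o*np.cos(th)-15*np.sin(th); z=zc+15*np.cos(th)+o*np.sin(th); out.append(row(im,r,z)-v)
        return out
    for th in (0,.05,.1,-.05,-.1):
        s=least_squares(lambda q:f([q[0],q[1],th]),[88,60]); print("th",th,"rc,zc",s.x.round(1),"res",np.round(s.fun,2))
E
python3 - <<'E'
from pk import *
import copy
im=get_image("wrist"); p=np.array(get_obs()["tcp_pos"]); w6=copy.deepcopy(im); R=np.array(im["R"])
w6["t"]=np.array(im["t"])-R@(np.array([498.8,-20.4,198.1])-p)
from scipy.optimize import brentq
g=lambda v:brentq(lambda r:row(w6,r,75)-v,30,140)
ref=[g(206.5),g(238.7),g(270.7)]; print("w6 r",ref, "brass->24"); rc=ref[2]+24; ref=[x-rc for x in ref]; print(rc,ref)
fit(im,228.3,259.7,290.5,ref)
for r,z in ((126,53),(128,53),(130,53),(121,45),(121,75),(126,45)): print(r,z,row(im,r,z).round(1),row(w6,r,z).round(1))
E
```

```text
w6 r [104.69230300298582, 84.66121308077962, 63.928381128225446] brass->24
87.92838112822545 [16.76392187476037, -3.2671680474458356, -24.000000000000007]
th 0 rc,zc [81.8 59.1] res [ 0.07 -0.14  0.07]
th 0.05 rc,zc [84.1 63.9] res [ 0.03 -0.06  0.03]
th 0.1 rc,zc [86.5 69.3] res [-0.01  0.03 -0.02]
th -0.05 rc,zc [79.8 55. ] res [ 0.11 -0.22  0.11]
th -0.1 rc,zc [78.  51.5] res [ 0.15 -0.3   0.15]
126 53 178.7 166.6
128 53 175.6 163.4
130 53 172.4 160.2
121 45 184.6 172.9
121 75 192.2 179.3
126 45 177.0 165.3
```

```bash
python3 - <<'E'
from pk import *
x=C0+U*110; to(x[0],x[1],96,83.4)
E
python3 -m handwheel '[[1.2,0.05,0,0,0,0,1],[0.9,0,4,0,0,0,1],[0,0,4,0,0,0,1],[0,0,1.5,0,0,0,1],[0,0,0,0,0,0,1]]' | grep -E "tcp_pos|^force"
for i in 1 2 3 4; do python3 -m handwheel '[[0,0,0.2,0,0,0,1],[0,0,0,0,0,0,1]]'| grep -E "tcp_pos|^force"; done
```

```text
shift cm [ 1.14  0.06 10.25] rows>= 2 | az -0.001 rows>= 1
tcp_pos: [470.1, -18.1, 103.6]
force: [0.7, -0.4, 0.2]
tcp_pos: [471.9, -18.6, 103.1]
force: [-0.2, 1.2, -0.6]
tcp_pos: [471.0, -18.3, 100.1]
force: [-0.4, -0.0, 0.2]
tcp_pos: [470.8, -18.2, 97.7]
force: [0.1, 1.3, 0.2]
tcp_pos: [470.8, -18.3, 95.7]
force: [-0.4, 0.1, 0.4]
```

```bash
python3 -m handwheel '[[-0.6,0,0,0,0,0,1],[0,0,0,0,0,0,1]]'| grep -E "tcp_pos|^force"; for i in 1 2 3; do python3 -m handwheel '[[0,0,0.2,0,0,0,1],[0,0,0,0,0,0,1]]'| grep -E "tcp_pos|^force"; done
```

```text
tcp_pos: [477.6, -19.2, 96.1]
force: [0.1, -0.6, 0.9]
tcp_pos: [476.6, -18.9, 93.7]
force: [0.1, 1.3, 0.1]
tcp_pos: [476.7, -19.0, 91.7]
force: [0.4, -0.1, -0.4]
tcp_pos: [476.8, -19.0, 89.7]
force: [-0.4, -0.5, -0.7]
```

```bash
for i in 1 2 3 4; do python3 -m handwheel '[[0,0,0.1,0,0,0,1],[0,0,0,0,0,0,1]]'| grep -E "tcp_pos|^force"; done
```

```text
tcp_pos: [477.0, -19.0, 89.1]
force: [-0.0, 0.1, 1.5]
tcp_pos: [477.0, -19.1, 89.0]
force: [-4.1, 0.4, 11.7]
tcp_pos: [477.1, -19.1, 88.9]
force: [-8.9, 0.9, 21.4]
tcp_pos: [477.1, -19.2, 88.8]
force: [-14.5, 1.8, 33.1]
```

```bash
python3 -m handwheel '[[0,0,-0.8,0,0,0,1],[-1.8,0,0,0,0,0,1],[-1.7,0,0,0,0,0,1],[0,0,0,0,0,0,1]]'| grep -E "tcp_pos|^force"; for i in 1 2 3 4 5; do python3 -m handwheel '[[0,0,0.1,0,0,0,1],[0,0,0,0,0,0,1]]'| grep -E "tcp_pos|^force"; done
```

```text
tcp_pos: [512.4, -23.3, 93.9]
force: [0.4, -0.2, 0.2]
tcp_pos: [510.8, -22.8, 92.5]
force: [-1.2, 0.5, -0.7]
tcp_pos: [511.4, -23.0, 91.8]
force: [0.1, 0.1, 0.3]
tcp_pos: [511.6, -23.0, 90.8]
force: [-1.1, -0.6, 0.6]
tcp_pos: [511.6, -23.0, 89.8]
force: [-0.3, -0.3, -0.3]
tcp_pos: [511.8, -23.1, 89.0]
force: [-0.5, 0.5, 2.6]
```

Contact at tip height 75 at both ends, so pack A now lies flat on the nest floor. I'll re-measure its radial place.

```bash
python3 -m handwheel '[[0,0,-2,0,0,0,1],[1,0,-4,0,0,0,-1],[0.5,0,-5,0,0,0,-1],[0,0,0,0,0,0,-1],[0,0,0,0,0,0,-1],[0,0,0,0,0,0,-1]]' >/dev/null
python3 - <<'E'
from pk import *
st(); im=get_image("wrist"); feats(im["pixels"][:,:,::-1].copy())
for r,z in ((126,53),(121,45),(123.5,45),(121,75),(61.5,75),(64,75),(58,75),(50,53)): print(r,z,row(im,r,z).round(1))
E
```

```text
t 48.15 tcp [496.  -21.  197.4] yaw 83.4 tilt 0.21 F [ 0.4 -0.1  0.1] gap 0.998 gf 0.0 j [-16.   3. 106.  -0.  71. -99.]
brass px [[315.0, 284.5], [329.9, 284.4], [344.0, 284.5]] rows [(np.int32(275), np.int32(295)), (np.int32(275), np.int32(295)), (np.int32(275), np.int32(295))]
[(150, 32), (151, 16), (161, -18), (162, -47), (163, -53), (164, -19), (172, 97), (173, 30), (177, -33), (178, -35), (179, -28), (180, -24), (185, 16), (186, 20), (187, 14), (194, -33), (195, -59), (198, 19), (201, -15), (202, -18), (205, 15), (208, -15), (211, 20), (221, 21), (248, 33), (249, 26), (253, -23), (263, -20), (264, -31), (265, -14)]
126 53 171.4
121 45 177.6
123.5 45 173.8
121 75 184.4
61.5 75 279.2
64 75 275.4
58 75 284.4
50 53 283.3
```

Both ends read 75 mm, so A is flat and held between the stops. For the last pack I'll place it about 2.4 mm further in. Now the second dial push.

```bash
python3 -m handwheel '[[-1,3.65,0,0,0,0,1],[-1.1,3.65,0,0,0,0,1],[-1.1,3.65,0,0,0,0,1],[0,0,0,0,0,0.175,1],[0,0,0,0,0,0.175,1],[0,0,0,0,0,0.175,1],[0,0,0,0,0,0.175,1],[0,0,0,0,0,0.175,1]]' >/dev/null
python3 -m handwheel '[[0,0,2,0,0,0.17,1],[0,0,2.6,0,0,0,1],[0,0,0,0,0,0,1],[0,0,0,0,0,0,1]]' >/dev/null
python3 -c "
from h import *
st();to(538,85.8,72,23.4);lev(23.4)"
```

```text
t 49.7 tcp [541.4  83.8 152.9] yaw 23.5 tilt 0.1 F [ 0.1 -0.1  0.2] gap 0.0 gf 0.0 j [ -4.  13. 101.  -0.  67. -27.]
shift cm [ 0.32 -0.22  8.09] rows>= 2 | az 0.002 rows>= 1
level rotvec [-0.002  0.001  0.002]
```

```bash
python3 -m handwheel '[[0.25,-0.1,4,0,0,0,1],[0,0,4,0,0,0,1],[0,0,0.1,0,0,0,1],[0,0,0,0,0,0,1]]'| grep -E "tcp_pos|^force"
python3 -m handwheel '[[-0.049,-1.116,0,0,0,-0.0873,1],[-0.049,-1.116,0,0,0,-0.0873,1],[-0.049,-1.116,0,0,0,-0.0873,1],[-0.049,-1.116,0,0,0,-0.0873,1],[-0.049,-1.116,0,0,0,-0.0873,1],[-0.049,-1.116,0,0,0,-0.0873,1]]'| grep -E "tcp_pos|^force"
```

```text
tcp_pos: [540.7, 85.5, 73.5]
force: [0.1, 0.4, 0.7]
tcp_pos: [489.3, 45.2, 74.5]
force: [1.4, 6.9, -0.2]
```

```bash
python3 -m handwheel '[[-0.049,-1.116,0.1,0,0,-0.0873,1],[-0.049,-1.116,0.1,0,0,-0.0873,1],[-0.049,-1.116,0,0,0,-0.0873,1],[-0.049,-1.116,0,0,0,-0.0873,1],[-0.049,-1.116,0,0,0,-0.0873,1],[-0.049,-1.116,0,0,0,-0.0873,1]]'| grep -E "tcp_pos|^force"
python3 -m handwheel '[[-0.049,-1.116,0,0,0,-0.0873,1],[-0.049,-1.116,0,0,0,-0.0873,1],[-0.049,-1.116,0,0,0,-0.0873,1],[-0.049,-1.116,0,0,0,-0.0873,1],[-0.049,-1.116,0,0,0,-0.0873,1],[-0.049,-1.116,0,0,0,-0.0873,1],[0,0,0,0,0,0,1]]'| grep -E "tcp_pos|^force"
python3 -m handwheel '[[0,0,-5,0,0,0,1],[0,0,-5,0,0,0,-1],[0,0,-5,0,0,0,-1],[0,0,0,0,0,0,-1]]' >/dev/null
python3 - <<'E'
from h import *
st(); im=get_image("top"); packs("top",im); get_image("scene"); show("scene",["post1","pack1_mid"],ms=.4)
to(629.3,-296.3,210,-157.5)
E
```

```text
tcp_pos: [465.2, -18.2, 72.7]
force: [-0.1, 0.1, 0.3]
tcp_pos: [475.0, -84.2, 72.4]
force: [0.8, 0.7, -0.7]
t 53.08 tcp [476.1 -83.5 226. ] yaw 113.4 tilt 0.62 F [-0.1 -0.5  0.5] gap 0.635 gf 0.0 j [ -24.   -1.  107.   -0.   74. -137.]
brass only [ 894. -420.   30.] [480. 117.]
top pack [ 628.9 -296.1  113.6] px [429. 211.] label d 29.8 A 644 brass A 32
top pack [ 537.8 -453.4   -5.9] px [497. 234.] label d 30.9 A 616 brass A 40
scene post1 [([669, -136, 61], 0.91), ([514, 68, 60], 0.89), ([488, -113, 63], 0.88), ([694, 48, 59], 0.79)]
scene pack1_mid [([581, -114, 56], 0.85), ([743, 305, 13], 0.63)]
shift cm [ -5.86 -25.89   0.89] rows>= 5 | az -1.554 rows>= 9
```

```bash
python3 -m handwheel '[[-0.84,-3.7,0.1,0,0,0,-1],[-0.84,-3.7,0.1,0,0,0,-1],[-0.84,-3.7,0.1,0,0,0,-1],[-0.84,-3.7,0.1,0,0,0,-1],[-0.84,-3.7,0.1,0,0,0,-1],[-0.84,-3.7,0.1,0,0,0,-1],[-0.84,-3.7,0.1,0,0,0,-1]]' >/dev/null
for i in 1 2 3; do python3 -m handwheel '[[0,0,0,0,0,0.168,-1],[0,0,0,0,0,0.168,-1],[0,0,0,0,0,0.168,-1],[0,0,0,0,0,0.168,-1],[0,0,0,0,0,0.168,-1],[0,0,0,0,0,0.168,-1],[0,0,0,0,0,0.168,-1],[0,0,0,0,0,0.168,-1]]' >/dev/null; done
python3 -m handwheel '[[0,0,0,0,0,0.168,-1],[0,0,1,0,0,0.168,-1],[0,0,1,0,0,0.168,-1],[0,0,0,0,0,0.168,-1],[0,0,0,0,0,0,-1],[0,0,0,0,0,0,-1]]' >/dev/null
python3 - <<'E'
from h import *
st(); im=get_image("wrist"); P=packs("wrist",im); lev(-157)
if P: to(P[0][0],P[0][1],18,P[0][2]+90)
cv2.imwrite("pics/w11.png",im["pixels"][:,:,::-1])
E
```

```text
t 57.9 tcp [ 630.1 -296.5  192.1] yaw -155.8 tilt 0.13 F [0.5 1.  0.7] gap 0.998 gf 0.0 j [-35.  28.  75.  -0.  77. 121.]
brass only [ 559. -456.   30.] [536.  37.]
brass only [ 620. -274.   30.] [329. 252.]
level rotvec [0.002 0.    0.02 ]
```

Run:
```python
from h import *
im=get_image("wrist"); h=cv2.cvtColor(im["pixels"],cv2.COLOR_RGB2HSV)
br=cv2.inRange(h,(14,110,110),(32,255,255)); br[:200]=0;br[300:]=0; n,_,s,c=cv2.connectedComponentsWithStats(br); k=[i for i in range(1,n) if s[i,4]>40]; c=c[k]; c=c[np.argsort(c[:,0])]; print(c.round(1))
A=back(im,*c[0],30);B=back(im,*c[-1],30); d=B-A; print(np.linalg.norm(d)); b=(A+B)/2
ang=np.degrees(np.arctan2(d[1],d[0])); 
for q in (ang+90,ang-90):
    v=np.array([np.cos(np.radians(q)),np.sin(np.radians(q))]); x=b[:2]-24*v; print(q,x)
print("tool axes", yaw()); w=(h[:,:,1]<60)&(h[:,:,2]>150); w=w.astype(np.uint8); w[260:]=0; w[:150]=0; m,_,s2,c2=cv2.connectedComponentsWithStats(w)
for j in range(1,m):
    if s2[j,4]>150: print("pale",c2[j].round(1),s2[j])
```

```text
[[316.4 251.4]
 [328.6 251.5]
 [341.5 251.5]]
17.891623624193592
-66.22305901641349 [ 610.06825633 -252.47348363]
-246.2230590164135 [ 629.42075391 -296.39933976]
tool axes -155.8883905989983
pale [574.4 169.1] [ 493  150  147   62 3939]
pale [329.2 198. ] [ 302  164   54   69 2966]
```

```bash
python3 -m handwheel '[[0.36,0.05,5,0,0,0,-1],[0,0,5,0,0,0,-1],[0,0,4,0,0,0,-1],[0,0,2.4,0,0,0,-1],[0,0,1,0,0,0,-1],[0,0,0,0,0,0,-1],[0,0,0,0,0,0,-1]]' | grep tcp_pos
python3 -m handwheel '[[0,0,0,0,0,0,1],[0,0,0,0,0,0,1],[0,0,0,0,0,0,1],[0,0,0,0,0,0,1],[0,0,0,0,0,0,1],[0,0,-2,0,0,0,1],[0,0,-3,0,0,0,1]]'
python3 -m handwheel '[[0,0,-4,0,0,0,1],[0,0,-4,0,0,0,1],[0,0,-4,0,0,0,1],[0,0,-3,0,0,0,1],[0,0,0,0,0,0,1]]'
python3 - <<'E'
from h import *
st(); to(498.3,-20.9,200,83.4)
E
```

```text
tcp_pos: [632.4, -301.3, 21.2]
t: 59.75
tcp_pos: [629.9, -299.5, 68.4]
tool_rot: [[0.407, -0.914, -0.004], [-0.914, -0.407, 0.001], [-0.003, 0.003, -1.0]]
force: [0.5, -0.3, -2.3]
finger_gap: 0.437
grasp_force: 61.9
t: 60.38
tcp_pos: [632.7, -301.0, 223.1]
tool_rot: [[0.407, -0.914, 0.004], [-0.913, -0.407, -0.005], [0.006, -0.002, -1.0]]
force: [0.5, 0.9, -1.9]
finger_gap: 0.435
grasp_force: 61.9
t 60.38 tcp [ 632.7 -301.   223.1] yaw -156.0 tilt 0.36 F [ 0.5  0.9 -1.9] gap 0.435 gf 61.9 j [-35.  27.  73.  -0.  79. 121.]
shift cm [-31.07   0.88   2.12] rows>= 6 | az 2.105 rows>= 12
```

```bash
python3 -m handwheel '[[-3.88,0.11,0.1,0,0,0,1],[-3.88,0.11,0.1,0,0,0,1],[-3.88,0.11,0.1,0,0,0,1],[-3.88,0.11,0.1,0,0,0,1],[-3.88,0.11,0.1,0,0,0,1],[-3.88,0.11,0.1,0,0,0,1],[-3.88,0.11,0.1,0,0,0,1],[-3.88,0.11,0.1,0,0,0,1]]' | grep -E "tcp_pos"
for i in 1 2 3; do python3 -m handwheel '[[0,0,0,0,0,-0.167,1],[0,0,0,0,0,-0.167,1],[0,0,0,0,0,-0.167,1],[0,0,0,0,0,-0.167,1],[0,0,0,0,0,-0.167,1],[0,0,0,0,0,-0.167,1],[0,0,0,0,0,-0.167,1],[0,0,0,0,0,-0.167,1]]' | grep grasp_f; done
python3 -m handwheel '[[0,0,0,0,0,-0.167,1],[0,0,0,0,0,0,1]]' >/dev/null
python3 - <<'E'
from h import *
st(); to(498.3,-20.9,128,83.4); lev(83.4)
E
```

```text
tcp_pos: [495.1, -18.8, 209.0]
grasp_force: 61.8
grasp_force: 61.8
grasp_force: 61.8
t 64.62 tcp [496.  -19.9 209.3] yaw 83.1 tilt 0.22 F [ 0.5 -0.2 -1.3] gap 0.434 gf 61.8 j [-16.   2. 105.  -0.  73. -99.]
shift cm [-0.27 -0.06  8.13] rows>= 2 | az -0.005 rows>= 1
level rotvec [-0.001 -0.004 -0.005]
```

```bash
python3 -m handwheel '[[-0.25,-0.06,4,0,-0.004,-0.005,1],[0,0,4,0,0,0,1],[0,0,0.9,0,0,0,1],[0,0,0,0,0,0,1],[0,0,0,0,0,0,1]]' >/dev/null
python3 - <<'E'
from pk import *
st(); lev(83.4); im=held(5); p=im["pixels"]
for nm,q in (("w5",cv2.imread("pics/w5.png")[:,:,::-1]),("w9now",p)):
    g=q.astype(int).mean(2)
    print(nm,"col329",[(i,int(g[i+1,325:333].mean()-g[i,325:333].mean())) for i in range(170,440) if abs(g[i+1,325:333].mean()-g[i,325:333].mean())>10])
o=get_obs(); t=np.array(o["tcp_pos"]); print("tcp radial",(t[:2]-C0)@U,"tool y",(t[:2]-C0)@[-U[1]*-1*-1,U[0]])
cv2.imwrite("pics/w12.png",p[:,:,::-1])
E
```

```text
t 65.25 tcp [500.3 -21.4 123.2] yaw 83.5 tilt 0.28 F [ 0.2  0.3 -1.9] gap 0.434 gf 61.8 j [-16.   9. 109.  -0.  62. -99.]
level rotvec [-0.002  0.005  0.001]
brass px [[301.1, 417.6], [328.7, 419.6], [356.8, 416.5]]
pack in tool [-5.17238312 -1.37811274] radial err -4.139957523130619 tool y err -1.3672904370250176
w5 col329 [(174, 34), (175, 24), (179, -19), (180, -39), (181, -25), (193, 58), (194, 24), (206, -20), (207, -42), (208, -21), (251, -17), (252, -24), (258, 30), (259, 14), (264, -17), (265, -25), (271, 28), (272, 17), (277, -17), (278, -24), (284, 28), (285, 14), (302, 19), (303, 21), (362, -23), (363, -21), (381, -19), (382, -16), (399, 23), (400, 17), (401, 11), (421, 13), (422, 29), (423, 11), (429, -27), (430, -62), (431, -24)]
w9now col329 [(181, 55), (182, 25), (194, -10), (195, -33), (196, -29), (259, -20), (260, -25), (266, 27), (267, 13), (272, -20), (273, -25), (279, 27), (280, 11), (285, -20), (286, -17), (291, 22), (292, 19), (310, 26), (311, 11), (368, -14), (369, -26), (370, -13), (387, -12), (388, -23), (406, 23), (407, 22), (421, 21), (422, 12), (429, -28), (430, -61), (431, -25)]
tcp radial 89.03401213224497 tool y -0.00456804944579936
```

```bash
python3 -m handwheel '[[0.25,0.1,2.5,0,0.005,0,1],[0,0,2,0,0,0,1],[0,0,0.5,0,0,0,1],[0,0,0,0,0,0,1],[0,0,0,0,0,0,1]]' | grep -E "tcp_pos|^force"
for i in 1 2 3; do python3 -m handwheel '[[0,0,0.15,0,0,0,1],[0,0,0,0,0,0,1]]'| grep -E "tcp_pos|^force"; done
```

```text
tcp_pos: [498.2, -20.3, 73.1]
force: [1.0, 0.3, -1.7]
tcp_pos: [497.4, -20.1, 70.6]
force: [-0.2, 0.4, -1.8]
tcp_pos: [497.1, -20.0, 68.8]
force: [0.0, 0.0, -1.1]
tcp_pos: [497.1, -20.0, 67.2]
force: [-0.7, 0.2, -0.9]
```

```bash
python3 -m handwheel '[[-0.1,0,0,0,0,0,1],[0,0,0.1,0,0,0,1],[0,0,0,0,0,0,1]]'| grep -E "tcp_pos|^force"
for i in 1 2; do python3 -m handwheel '[[0,0,0.08,0,0,0,1],[0,0,0,0,0,0,1]]'| grep -E "tcp_pos|^force"; done
```

```text
tcp_pos: [498.2, -20.1, 66.3]
force: [0.5, -0.0, -1.9]
tcp_pos: [498.2, -20.1, 65.5]
force: [-0.1, 0.4, -1.7]
tcp_pos: [498.3, -20.2, 64.9]
force: [-0.5, -0.0, -0.9]
```

```bash
python3 -m handwheel '[[0,0,0.05,0,0,0,1],[0,0,0,0,0,0,-0.5],[0,0,0,0,0,0,-1],[0,0,0,0,0,0,-1],[0,0,-4,0,0,0,-1],[0,0,-6,0,0,0,-1],[0,0,-3,0,0,0,-1],[0,0,0,0,0,0,-1]]' >/dev/null
python3 -m handwheel '[[0,0,0,0,0,0,-1],[0,0,0,0,0,0,-1]]' >/dev/null
python3 - <<'E'
from pk import *
st(); im=get_image("wrist"); feats(im["pixels"][:,:,::-1].copy())
for r,z in ((126,53),(121,45),(121,75),(61.5,75),(64,75),(58,75)): print(r,z,row(im,r,z).round(1))
E
```

```text
t 68.8 tcp [497.4 -19.8 192.6] yaw 83.5 tilt 0.29 F [0.2 0.5 0.3] gap 1.0 gf 0.0 j [-16.   4. 106.  -0.  71. -99.]
brass px [[313.9, 282.3], [328.5, 282.6], [343.0, 282.5]] rows [(np.int32(273), np.int32(293)), (np.int32(273), np.int32(293)), (np.int32(273), np.int32(293))]
[(157, 24), (158, 21), (160, -25), (161, -51), (162, -43), (163, -17), (171, 99), (172, 16), (173, -35), (174, -37), (175, -31), (176, -15), (181, 20), (182, 18), (183, 14), (190, -37), (191, -39), (193, 22), (194, 42), (195, 16), (197, -44), (198, -40), (201, 16), (204, -17), (207, 22), (217, 21), (218, 17), (250, -18), (252, 27), (261, -30), (262, -31), (303, 16)]
126 53 170.6
121 45 176.9
121 75 183.7
61.5 75 280.3
64 75 276.5
58 75 285.7
```

B is seated and flat, midway between the stops. Third dial push.

```bash
python3 -m handwheel '[[-0.95,3.65,0,0,0,0,1],[-0.95,3.65,0,0,0,0,1],[-0.95,3.65,0,0,0,0,1],[0,0,0,0,0,0.175,1],[0,0,0,0,0,0.175,1],[0,0,0,0,0,0.175,1],[0,0,0,0,0,0.175,1],[0,0,0,0,0,0.175,1]]' >/dev/null
python3 -m handwheel '[[0,0,2,0,0,0.17,1],[0,0,2,0,0,0,1],[0,0,0,0,0,0,1],[0,0,0,0,0,0,1]]' >/dev/null
python3 -c "
from h import *
st();to(538.5,85.8,72,23.4);lev(23.4)"
```

```text
t 70.35 tcp [539.3  85.5 154.2] yaw 23.6 tilt 0.14 F [-0.9 -0.9 -0.1] gap -0.003 gf 0.0 j [ -3.  13. 101.  -0.  67. -27.]
shift cm [ 0.06 -0.04  8.22] rows>= 2 | az 0.004 rows>= 1
level rotvec [-0.002  0.     0.004]
```

```bash
python3 -m handwheel '[[0.05,0,4,0,0,0,1],[0,0,4,0,0,0,1],[0,0,0.2,0,0,0,1],[0,0,0,0,0,0,1]]'| grep -E "tcp_pos|^force"
python3 -m handwheel '[[-0.049,-1.116,0,0,0,-0.0873,1],[-0.049,-1.116,0,0,0,-0.0873,1],[-0.049,-1.116,0,0,0,-0.0873,1],[-0.049,-1.116,0,0,0,-0.0873,1],[-0.049,-1.116,0,0,0,-0.0873,1],[-0.049,-1.116,0,0,0,-0.0873,1]]'| grep -E "tcp_pos|^force"
```

```text
tcp_pos: [539.9, 85.8, 73.6]
force: [0.6, -0.7, 0.6]
tcp_pos: [488.8, 45.3, 74.8]
force: [1.2, 6.2, 0.0]
```

```bash
python3 -m handwheel '[[-0.049,-1.116,0.1,0,0,-0.0873,1],[-0.049,-1.116,0.1,0,0,-0.0873,1],[-0.049,-1.116,0,0,0,-0.0873,1],[-0.049,-1.116,0,0,0,-0.0873,1],[-0.049,-1.116,0,0,0,-0.0873,1],[-0.049,-1.116,0,0,0,-0.0873,1]]'| grep -E "tcp_pos|^force"
python3 -m handwheel '[[-0.049,-1.116,0,0,0,-0.0873,1],[-0.049,-1.116,0,0,0,-0.0873,1],[-0.049,-1.116,0,0,0,-0.0873,1],[-0.049,-1.116,0,0,0,-0.0873,1],[-0.049,-1.116,0,0,0,-0.0873,1],[-0.049,-1.116,0,0,0,-0.0873,1],[0,0,0,0,0,0,1]]'| grep -E "tcp_pos|^force"
python3 -m handwheel '[[0,0,-5,0,0,0,1],[0,0,-5,0,0,0,-1],[0,0,-3,0,0,0,-1],[0,0,0,0,0,0,-1]]' >/dev/null
python3 - <<'E'
from h import *
st(); get_image("scene"); show("scene",["post1","pack1_mid","pack0_mid","lever_tip"],ms=.25); get_image("top"); show("top",["post1","pack1_mid","pack0_mid","lever_tip"],ms=.25)
to(589,-31.5,210,122)
E
```

```text
tcp_pos: [464.9, -18.1, 73.0]
force: [0.1, 0.1, -0.2]
tcp_pos: [474.8, -84.1, 72.7]
force: [-0.6, -0.5, -0.4]
t 73.72 tcp [475.2 -83.1 204.4] yaw 113.6 tilt 0.38 F [ 0.6 -0.2  0.9] gap 0.641 gf 0.0 j [ -24.    1.  108.   -0.   71. -138.]
scene post1 [([512, 72, 61], 0.87), ([668, -134, 65], 0.82), ([492, -110, 59], 0.71), ([689, 46, 62], 0.66)]
scene pack1_mid [([676, -40, 56], 0.96), ([677, -404, -1], 0.61), ([740, 303, 14], 0.6)]
scene pack0_mid [([536, -448, 21], 0.96), ([589, -27, 45], 0.5)]
scene lever_tip [([633, -11, 146], 0.65), ([681, 413, 0], 0.44)]
top post1 [([666, -135, 62], 0.8), ([688, 50, 61], 0.69), ([512, 68, 61], 0.69), ([486, -113, 56], 0.6)]
top pack1_mid [([738, 302, 12], 0.85), ([347, 476, 1], 0.67), ([674, -38, 60], 0.66)]
top pack0_mid [([537, -448, 20], 0.95), ([584, -30, 144], 0.48)]
top lever_tip [([636, -7, 145], 0.79)]
shift cm [-12.69   0.02  -1.06] rows>= 3 | az -0.146 rows>= 1
```

```bash
python3 -m handwheel '[[-4.2,0,-0.5,0,0,0,-1],[-4.2,0,-0.5,0,0,0,-1],[-4.2,0,0,0,0,-0.14,-1],[0,0,0,0,0,0,-1],[0,0,0,0,0,0,-1]]' >/dev/null
python3 - <<'E'
from h import *
st(); lev(121.5); to(588.8,-31.7,142,121.5); get_image("wrist"); show("wrist",["pack1_mid","pack0_mid","collar_grip","lever_tip"],ms=.2); show("wrist",["pack1_mid","post1"],f=find_in)
E
```

```text
t 74.85 tcp [587.8 -32.  209.3] yaw 121.6 tilt 0.23 F [-0.2 -1.   0.4] gap 1.001 gf 0.0 j [ -15.   14.   92.   -0.   74. -136.]
level rotvec [ 0.001 -0.004  0.002]
shift cm [-0.13 -0.03  6.73] rows>= 2 | az 0.002 rows>= 1
wrist pack1_mid [([487, -110, 60], 0.64), ([595, 29, 80], 0.4)]
wrist pack0_mid []
wrist collar_grip [([588, -30, 138], 0.8)]
wrist lever_tip [([635, -6, 138], 0.75)]
wrist pack1_mid [([698, -56, 74], 0.89), ([584, 67, 77], 0.3)]
wrist post1 [([565, -138, 76], 0.73), ([536, -51, 47], 0.72)]
```

```bash
python3 -m handwheel '[[-0.12,-0.03,3.5,0,0,0,-1],[0,0,3.2,0,0,0,-1],[0,0,0,0,0,0,-1],[0,0,0,0,0,0,0.4],[0,0,0,0,0,0,1],[0,0,0,0,0,0,1],[0,0,0,0,0,0,1]]' | grep -E "tcp_pos|^force|gap|grasp"
python3 -m handwheel '[[0,0,0,0,0,0,1],[0,0,0,0,0,0.125,1],[0,0,0,0,0,0.125,1],[0,0,0,0,0,0.125,1],[0,0,0,0,0,0.125,1],[0,0,0,0,0,0.125,1],[0,0,0,0,0,0.125,1]]' | grep -E "tcp_pos|^force|gap|grasp"
python3 -m handwheel '[[0,0,0,0,0,0.125,1],[0,0,0,0,0,0.125,1],[0,0,0,0,0,0.125,1],[0,0,0,0,0,0.125,1],[0,0,0,0,0,0.04,1],[0,0,0,0,0,0,1],[0,0,0,0,0,0,1]]' | grep -E "tcp_pos|^force|gap|grasp"
python3 -c "
from h import *
st();print(get_obs()['torque'])"
```

```text
tcp_pos: [590.0, -30.8, 145.6]
force: [-4.1, 4.3, 8.2]
finger_gap: 0.614
grasp_force: 63.8
tcp_pos: [590.2, -31.9, 145.6]
force: [-4.7, 0.0, 5.9]
finger_gap: 0.608
grasp_force: 63.7
tcp_pos: [591.5, -34.1, 145.6]
force: [1.2, -6.5, 1.1]
finger_gap: 0.612
grasp_force: 64.8
t 77.83 tcp [591.5 -34.1 145.6] yaw 47.9 tilt 0.38 F [ 1.2 -6.5  1.1] gap 0.612 gf 64.8 j [-15.  18.  94.  -0.  67. -62.]
[-1.27067197 -0.282735    0.88888883]
```

```bash
python3 -m handwheel '[[0,0,0,0,0,0,-1],[0,0,0,0,0,0,-1],[0,0,0,0,0,0,-1],[0,0,-4,0,0,0,-1],[0,0,-5,0,0,0,-1],[0,0,-5,0,0,0,-1],[4,0,-1,0,0,0,-1],[5,0,0,0,0,0,-1]]' >/dev/null
python3 -m handwheel '[[5,0,0,0,0,0,-1],[5,0,0,0,0,0,-1],[5,0,0,0,0,0,-1],[0,0,0,0,0,0,-1],[0,0,0,0,0,0,-1],[0,0,0,0,0,0,-1]]' >/dev/null
python3 - <<'E'
from h import *
st()
for cam in ("scene","top","wrist"):
    get_image(cam); show(cam,["pack1_mid","pack0_mid","lever_tip","post1"],ms=.25); show(cam,["pack1_mid"],f=find_in)
E
```

```text
t 79.58 tcp [412.9 129.1 293.3] yaw 47.7 tilt 0.13 F [ 0.  -0.1 -0.1] gap 0.998 gf 0.0 j [  2. -11. 108.  -0.  83. -46.]
scene pack1_mid [([470, 238, -3], 0.67), ([674, -38, 55], 0.66), ([739, 301, 14], 0.64), ([624, -68, 142], 0.43)]
scene pack0_mid [([588, -28, 46], 0.63), ([535, -449, 20], 0.6)]
scene lever_tip [([532, -449, 20], 0.73), ([626, -66, 146], 0.65)]
scene post1 [([493, -110, 60], 0.88), ([513, 71, 61], 0.85), ([690, 46, 61], 0.73), ([666, -131, 62], 0.66)]
scene pack1_mid [([745, 295, 31], 0.89), ([687, -46, 70], 0.82)]
top pack1_mid [([674, -38, 64], 0.72), ([742, 302, 14], 0.67), ([689, 47, 62], 0.6)]
top pack0_mid [([536, -450, 18], 0.71)]
top lever_tip [([630, -65, 147], 0.92)]
top post1 [([666, -132, 68], 0.9), ([692, 50, 63], 0.88), ([510, 66, 62], 0.78), ([484, -113, 59], 0.73)]
top pack1_mid [([737, 296, 28], 0.61), ([695, -40, 78], 0.45), ([586, -32, 161], 0.31)]
wrist pack1_mid []
wrist pack0_mid []
wrist lever_tip []
wrist post1 [([485, -110, 57], 0.88), ([508, 64, 58], 0.71), ([688, 47, 60], 0.7)]
wrist pack1_mid [([487, 424, 8], 0.5)]
```

Run:
```python
from h import *
C=np.array([588.8,-31.7])
for cam in ("scene","top"):
    im=get_image(cam)
    for nm,a in (("left",83.4),("back",-6.6),("right",-96.6),("bay",173.4)):
        u=np.array([np.cos(np.radians(a)),np.sin(np.radians(a))]); out=[]
        for r in (96,102,108,114,120,128):
            q=proj(im,[*(C+u*r),75]).round().astype(int); out.append(im["pixels"][q[1],q[0]].tolist())
        print(cam,nm,q,out)
```

```text
scene left [377 247] [[237, 241, 234], [236, 241, 233], [108, 106, 104], [70, 71, 69], [92, 93, 89], [55, 62, 72]]
scene back [356 298] [[236, 240, 234], [173, 175, 167], [67, 69, 67], [73, 74, 72], [130, 131, 127], [66, 67, 64]]
scene right [278 279] [[235, 239, 230], [228, 235, 221], [98, 98, 96], [84, 85, 82], [129, 131, 125], [60, 61, 59]]
scene bay [305 231] [[228, 234, 227], [110, 114, 111], [46, 50, 49], [57, 62, 68], [54, 59, 64], [54, 59, 64]]
top left [291 209] [[179, 181, 182], [175, 179, 180], [130, 130, 125], [70, 67, 65], [93, 93, 87], [95, 97, 98]]
top back [347 169] [[183, 186, 192], [133, 133, 127], [66, 62, 61], [83, 81, 77], [89, 86, 82], [84, 84, 84]]
top right [389 223] [[181, 186, 186], [164, 168, 164], [120, 118, 111], [84, 82, 79], [108, 106, 101], [107, 111, 116]]
top bay [333 265] [[21, 21, 19], [21, 18, 17], [23, 22, 18], [20, 18, 18], [99, 101, 105], [119, 120, 127]]
```

All three stations show the same label–vents–body pattern at the right radius and height. The lever is back on its locked mark, and the tested pack is in the tray.

```bash
python3 -c "
from rig import *
print(hand_in())"
```

```text
the job is handed in; nothing more can be done
None
```

I handed the job in and got no verdict back. By my last camera checks the tested pack is in the tray, all three packs lie in their nests under the probe heads, the dial is in its detent and the collar is back at its locked mark. One pack first landed on its nest's outer stop; I nudged it in and confirmed by touch that it lies flat.

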